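Register a sensor housing in the setting jig and set the knurled cap

ROBOT

A 6-joint arm with a two-finger parallel gripper is mounted at the origin on the work surface. World frame = base frame: x ahead of the robot, y to its left, z up, the work surface at z = 0. Lengths are in m, angles in rad, forces in N, time in s.
With the tool pointing down it reaches from about 0.35 to 0.975 m from the base axis. Payload 4.9 kg.
Tool frame: the origin (TCP) lies between the finger pads; the fingertips stand 25 mm ahead of it and the grasp point (between the pads) lies 6 mm ahead of it (robot.nose_length is the distance from the TCP to the fingertips, in m); z points along the fingers, y is the line along which they close (so a half turn about z gives the same grasp; the last joint's range is limited). The gripper opens to 85 mm and grips with 20 to 120 N. Pads are 22 mm wide; open, the fingers measure 114 mm over their backs; the gripper's body (76 mm by 85 mm) begins 54 mm behind the grasp point. The pads swing forward as they close: fully open they stand 13 mm farther back than shut.
Start: joints at [-1.438, 0.053, 1.613, -0, 1.476, -0.119], TCP at [0.156, -0.605, 0.216] pointing down, gripper open.
Joint ranges: [-3.01, 3.01], [-1.01, 2.22], [0.06, 2.58], [-1.02, 4.17], [0.09, 2.62], [-3.14, 3.14]. Speed limits (rad/s): [2.57, 2.57, 3.14, 3.14, 3.14, 3.14].

INTERFACE

Orientations are given as a unit quaternion [w, x, y, z].
In Python, from plant import robot gives the robot as it stands.
- The arm moves only by the tool step_arm, never from a script. Its argument "moves" is a list of rows, each an object of numbers: "fingers": the opening, from 0 (shut) to 1 (fully open); "dx", "dy", "dz": the shift along the tool's x, y, z normalised to -1 to 1, where 1 is 0.6 m; "spin": the turn about the tool's z normalised to -1 to 1, where 1 is 0.15 rad. In form: [{"fingers": .., "dx": .., "dy": .., "dz": .., "spin": ..}, ...]. A call has 1 to 5 rows; each row shifts and turns the commanded pose from where the row before left it, along the tool's axes as they then stand; what a row does not reach is not made up. A row lasts 1/8 s, in which the tool goes at most 62.5 mm and 10.7 degrees, less where a joint would pass 70% of its speed; a pose out of reach is approached as far as the arm can. A call with a number of a shift or a turn outside -1 to 1 is refused whole. A call with a gripper value outside its range is refused whole. The fingers move at their own pace and stop on an object; "squeeze" is the grip in N (left out, the last holds). Time passes only in rows, so rows that do not move let the fingers close. It gives the time, the measured TCP pose, the force, the opening and the grip force at its end, in the units of the state.
- robot.sense(): the state, without advancing time (a new reading comes with each control period).
- robot.get_image(name): name is "scene" or "top"; returns the picture (400x640x3 uint8, blue, green, red); there is no depth.
- robot.camera_info(name): a dict with "fx", "fy", "cx", "cy" (pixels), "extrinsics" (4x4, takes a point from camera to world coordinates). Camera axes: x right, y down, z forward; pixel columns grow to the right and rows downward; lengths in m; the calibration is good to about 2 mm. A picture is of the moment at which its call begins. camera_info takes no time and is no camera call.
- robot.finish_job(): hands the job in; it is judged then, once.
The state is a dict: "time_s": time; "q": joint angles; "joint_velocities": joint speeds; "effort": joint torques, N m; "eef_pos": TCP position; "eef_rot": TCP orientation; "ft_force": force on the tool from outside, world axes, zero at the start; "torque": the same for the moment, N m; "grip_width": opening from 0.0 (shut) to 1.0 (fully open); "grasp_force": force on a finger pad.
Only numpy, scipy, OpenCV 4.12 (cv2) and the standard library are available. Lean on these libraries where they do the work, as an engineer would, in place of code of your own. Each camera call takes 0.05 s, during which the arm holds its last target. There are 200 camera calls.

TASK

On the jig plate, push the long white sensor housing fully home into the corner of the steel stops, so that its long side lies flat against both side stops and its end touches the end stop. Then screw the big knurled cap on the jig's stud down (clockwise from above) until it bottoms out, and back it off a quarter turn. Finish while still gripping the cap steadily at that setting, with the housing still against its stops, and leave everything else on the bench where it is.

Things in the scene. Friction and masses are not known exactly. Their poses are not given: they have to be found in the camera images.
- jig: fixed aluminium plate 220 (x) by 250 (y) by 12 mm thick lying on the bench; origin at the centre of its underside, z up; its -x edge faces roughly towards the robot. It carries two side stops, an end stop and, at jig x = +45, y = 0 mm, a stud with the knurled cap
- side_stop (a point): midway between the two side stops on the plate's upper face, in the plane of their stop faces (jig x = +20 mm, looking to -x); axes as the jig's. The stops are steel blocks 14 (x) by 18 (y) mm, 14 mm high above the plate, centred 38 mm to either side along jig y
- end_stop (a point): foot of the end stop's face, which looks to jig -y at jig y = +55 mm, x = +2 mm; axes as the jig's. The stop is a steel block 32 (x) by 14 (y) mm, 14 mm high above the plate
- corner (a point): the registration corner: the point on the plate's upper face (12 mm above the bench) where the planes of the side stops and the end stop meet; axes as the jig's. A housing fully home has its origin at x = -18, y = -55 mm from here
- housing: loose white plastic sensor housing, 36 (x) by 110 (y) by 20 mm high with a dark window on top, 0.08 to 0.17 kg, lying flat on the jig plate away from the stops towards jig -x and -y, long axis within about 15 degrees of jig y; origin at the centre of its underside
- cap: big steel knurled cap captive on the stud: flange 56 mm diameter, 4 mm thick, above it a round knurled grip 38 mm diameter, 28 mm tall; origin under the flange's centre, z up the thread axis. Bottomed out, its origin is 34 mm above the bench (2 mm above the housing). A dark index line on top runs from the centre along the cap's -x; bottomed out it points to jig -x
- cap_top (a point): centre of the top face of the knurled cap's grip, 32 mm above the cap's origin
- cap_turn (a joint): turn of the knurled cap in rad: 0 = bottomed out on the stud's shoulder (a hard stop), growing as the cap is unscrewed (anticlockwise from above); the cap rises 4 mm per full turn, turns stiffly (0.06 N m) and stays where it is left. It starts 2.4 to 3.8 rad up
- spare_cap: bystander: loose small knurled cap, 26 mm diameter, 22 mm tall, no flange, standing on the plate's corner at jig -x, +y; origin under its centre
- spool: bystander: loose bare metal wire spool, 48 mm diameter, 32 mm tall, standing on the plate's corner at jig +x, -y; origin under its centre
- meter: bystander: grey multimeter 75 by 140 by 34 mm, lying on the bench on the robot's left; origin under its centre
- short_stick: bystander: small white stick 26 by 70 by 14 mm lying on the bench on the robot's right; origin under its centre
- driver: bystander: screwdriver 170 mm long lying on the bench on the robot's right
- pen_cup: bystander: white cup with pens, 76 mm across, 85 mm tall (pens to 140 mm), on the bench on the far left; origin under its centre
- loupe: bystander: magnifier lying on the bench on the far right, lens 64 mm across; origin under the lens
There are look-alikes about, which are no part of the job. Leave any purple look-alike of the housing alone.

How it is judged:
By the outcome, as a careful person would: the job done as asked, in the order asked, and still so for the second after the job is handed in, while the arm keeps its last pose, push and grip.
It also fails if it takes over 67 s, if anything falls off the work surface, if the arm or the gripper's body presses on something with over 40 N, if the wrist force passes 120 N, or if a joint passes its speed limit or range.

## Working session

There is one attempt and no reset: what is moved stays moved. The work goes in short steps, Python scripts to look and compute and a tool call to move; the robot and the scene stay as the last step left them, time stands still between calls to the robot, and variables do not carry over. Pictures are saved under pics/ and viewed, at most 10 in all, crops included, and the job is handed in when it is done.

Besides the shell and the picture viewer there is one more tool, called after "Emit:" by a JSON object that holds its "op" and its "data". step_arm: Moves the arm, as the interface text tells. Its arguments: {"type":"object","properties":{"moves":{"type":"array"},"squeeze":{"type":"number"}},"required":["moves"]}

```bash
mkdir -p pics; ls; python3 - <<'E'
from plant import robot
import cv2,numpy as np
for n in("scene","top"):
    cv2.imwrite(f"pics/{n}0.png",robot.get_image(n)); c=robot.camera_info(n)
    print(n,c["fx"],c["fy"],c["cx"],c["cy"],np.round(c["extrinsics"],4).tolist())
s=robot.sense();print(s)
E
```

```text
pics
scene 394.56288995229687 394.56288995229687 312.1398845293563 198.59228586844907 [[0.1433, 0.8236, -0.5488, 1.0788], [0.9896, -0.1144, 0.0867, -0.1071], [0.0087, -0.5556, -0.8314, 0.8966], [0.0, 0.0, 0.0, 1.0]]
top 415.69345701675445 415.69345701675445 321.70060642012794 205.53570332959802 [[-0.0022, -0.9903, 0.1389, 0.3581], [-1.0, 0.0009, -0.0093, -0.0082], [0.0091, -0.1389, -0.9903, 1.3518], [0.0, 0.0, 0.0, 1.0]]
{'time_s': 0.1, 'q': array([-1.43798328e+00,  5.33226603e-02,  1.61414838e+00,  1.19946931e-05,
        1.47597456e+00, -1.19004006e-01]), 'joint_velocities': array([-6.14554427e-05,  4.02542084e-04, -2.22067497e-03, -2.75938244e-04,
       -2.80089254e-03,  4.25569540e-05]), 'effort': array([ 1.12514303e-03, -3.94904351e+01, -3.71362102e+01, -4.72896227e-05,
        3.96392730e-03,  1.50650555e-05]), 'eef_pos': array([ 0.1556516 , -0.60470875,  0.2151712 ]), 'eef_rot': array([-9.26493118e-04,  9.92083634e-01,  1.25575497e-01, -4.27072804e-07]), 'ft_force': array([-0.52545537, -0.04421082, -0.69632723]), 'torque': array([ 0.0231477 ,  0.03387666, -0.01113703]), 'grasp_force': 0.0, 'grip_width': 0.9973741903717467}
```

View pics/top0.png

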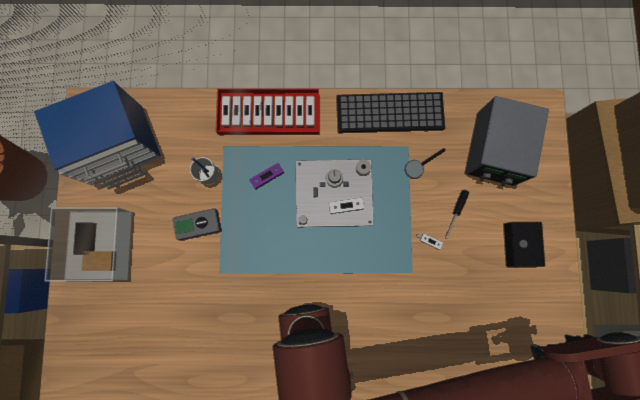

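View pics/scene0.png

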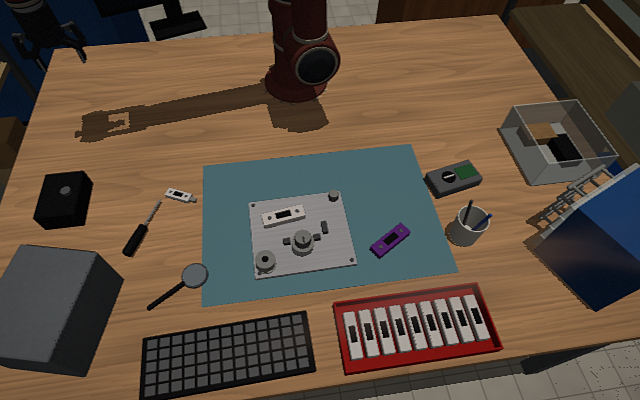

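Candidates for the housing (top view): the white one on the plate at (347,206); purple look-alike (267,176); short stick (431,241); white modules in the red tray (268,110). By the description I choose (347,206). For the cap: the flanged one at (335,178), not the spool (363,167) or the spare cap (303,220). Now a close crop to check.

```bash
python3 - <<'E'
import cv2,numpy as np
a=cv2.imread("pics/top0.png")[150:235,285:385];b=cv2.imread("pics/scene0.png")[180:285,240:365]
a=cv2.resize(a,(500,425),interpolation=cv2.INTER_CUBIC);b=cv2.resize(b,(500,420),interpolation=cv2.INTER_CUBIC)
a=cv2.resize(a,(400,340));b=cv2.resize(b,(400,336))
o=np.zeros((340,800,3),np.uint8);o[:,:400]=a;o[:336,400:]=b
cv2.imwrite("pics/crop0.png",o)
# white mask
for n in("top","scene"):
    i=cv2.imread(f"pics/{n}0.png");h=cv2.cvtColor(i,cv2.COLOR_BGR2HSV)
    m=((h[...,2]>205)&(h[...,1]<40)).astype(np.uint8)
    k,l,s,c=cv2.connectedComponentsWithStats(m)
    for j in range(1,k):
        if s[j,4]>30: print(n,s[j],c[j].round(1))
    x,y=(347,200) if n=="top" else (268,217)
    print(i[y-3:y+3,x])
    # plate mask: non-teal low sat
    m=((h[...,1]<45)&(h[...,2]>60)).astype(np.uint8)
    k,l,s,c=cv2.connectedComponentsWithStats(m)
    for j in range(1,k):
        if s[j,4]>1500 and s[j,4]<20000:
            cn=cv2.findContours((l==j).astype(np.uint8),0,1)[0]
            print("plate?",n,s[j],cv2.minAreaRect(max(cn,key=len)),cv2.approxPolyDP(cv2.convexHull(max(cn,key=len)),4,True).reshape(-1,2).tolist())
E
```

```text
[[157 157 160]
 [155 155 158]
 [139 139 141]
 [174 175 175]
 [175 177 178]
 [113 114 115]]
plate? top [ 481   96   68   81 3884] ((514.9345703125, 135.98660278320312), (56.86799621582031, 70.76213836669922), 11.560131072998047) [[495, 96], [548, 110], [535, 176], [481, 162]]
plate? top [ 296  159   78   69 5075] ((334.10760498046875, 192.95654296875), (67.00735473632812, 77.30592346191406), 89.04515838623047) [[371, 160], [373, 225], [296, 226], [296, 161]]
[[157 164 174]
 [163 171 180]
 [ 99 101 104]
 [ 57  56  55]
 [ 45  44  42]
 [ 94  99 104]]
plate? scene [ 165    0  108   40 2757] ((217.24998474121094, 16.250003814697266), (38.27155685424805, 107.681884765625), 85.60128784179688) [[267, 0], [272, 31], [165, 39], [179, 0]]
plate? scene [ 500   99  140  140 3692] ((556.62939453125, 156.94418334960938), (114.73938751220703, 121.16649627685547), 52.640411376953125) [[577, 99], [639, 166], [544, 238], [500, 128], [555, 101]]
plate? scene [ 248  189  110   91 6897] ((299.96697998046875, 233.67384338378906), (78.35794830322266, 103.61627197265625), 81.09828186035156) [[339, 191], [357, 263], [255, 278], [248, 203]]
plate? scene [   0  245   97  117 7892] ((33.82533264160156, 297.78424072265625), (77.13286590576172, 133.98939514160156), 24.443954467773438) [[20, 245], [96, 253], [47, 361], [0, 356], [0, 279]]
plate? scene [ 358  339  282   61 7406] ((498.5, 369.0), (60.0, 281.0), 90.0) [[639, 339], [639, 399], [358, 399]]
```

View pics/crop0.png

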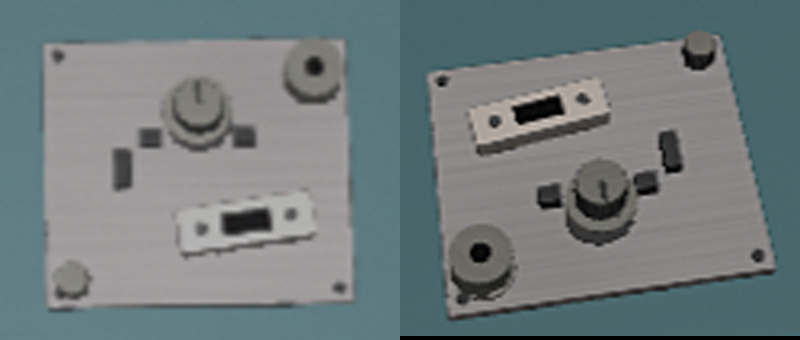

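The crop confirms: the white housing with dark window is at top px (346.5,205.5), the flanged cap with its index line pointing image-up (jig +x) at (335,178), side stops at (322,184)/(346,184), end stop (315,192).

```bash
cat > h.py <<'E'
import cv2,numpy as np
from plant import robot
def cast(n,px,z):
    c=robot.camera_info(n);E=np.array(c["extrinsics"])
    px=np.atleast_2d(np.array(px,float))
    d=np.c_[(px[:,0]-c["cx"])/c["fx"],(px[:,1]-c["cy"])/c["fy"],np.ones(len(px))]@E[:3,:3].T
    return (E[:3,3]+d*((z-E[2,3])/d[:,2])[:,None])[:,:2]
def pose():
    s=robot.sense();w,x,y,z=s["eef_rot"]
    X=np.array([1-2*(y*y+z*z),2*(x*y+w*z)])
    return s,np.arctan2(X[1],X[0])
def housing(n,img):
    """rect of the bright housing inside the plate: world centre, long-axis angle"""
    h=cv2.cvtColor(img,cv2.COLOR_BGR2HSV)
    return h
E
python3 - <<'E'
from h import *
i={n:cv2.imread(f"pics/{n}0.png") for n in("top","scene")}
P=dict(top=[[371.5,159.5],[373.5,226],[296,226.5],[295.5,160.5]],scene=[[339.5,190.5],[357,263],[255,278],[247.5,203]])
P=dict(top=[(285+347/4,150+38/4),(285+354/4,150+300/4),(285+47/4,150+309/4),(285+42/4,150+42/4)],
 scene=[(240+(718-400)*.3125,180+36*.3125),(240+(775-400)*.3125,180+269*.3125),(240+(447-400)*.3125,180+314*.3125),(240+(428-400)*.3125,180+73*.3125)])
for n in P:
    w=cast(n,P[n],.012);print(n,w.round(4).tolist(),w.mean(0).round(4),[round(float(np.linalg.norm(w[k]-w[(k+1)%4])),4) for k in range(4)])
    e=(w[0]-w[3]) if n=="top" else (w[0]-w[3]); f=(w[1]-w[2]); print([round(float(np.degrees(np.arctan2(v[1],v[0]))),2) for v in (e,f,w[1]-w[0],w[2]-w[3])])
for n,(x0,y0,x1,y1) in dict(top=(324,192,370,220),scene=(258,198,310,232)).items():
    sub=i[n][y0:y1,x0:x1].min(2);print(n,np.percentile(sub,[10,50,70,80,90,99]))
    for t in(165,180,195):
        m=(sub>t).astype(np.uint8);k,l,s,c=cv2.connectedComponentsWithStats(m)
        j=1+np.argmax(s[1:,4]);cn=max(cv2.findContours((l==j).astype(np.uint8),0,1)[0],key=len)
        b=cv2.boxPoints(cv2.minAreaRect(cn))+[x0,y0];w=cast(n,b,.032)
        print(t,s[j,4],w.mean(0).round(4),[round(float(np.linalg.norm(w[k]-w[(k+1)%4])),4) for k in range(2)],[round(float(np.degrees(np.arctan2(*(w[k+1]-w[k])[::-1]))),1) for k in range(2)])
# crop-read holes/housing corners
print("top corners",cast("top",[(285+176/4,150+211/4),(285+312/4,150+190/4),(285+316/4,150+231/4),(285+181/4,150+251/4)],.032).round(4).tolist())
print("scene corners",cast("scene",[(240+68*.3125,180+108*.3125),(240+204*.3125,180+80*.3125),(240+210*.3125,180+112*.3125),(240+78*.3125,180+140*.3125)],.032).round(4).tolist())
print("cap top",cast("top",[(285+198/4,150+103/4)],.068),cast("scene",[(240+200*.3125,180+185*.3125)],.068))
s,y=pose();print(robot.nose_length,y)
E
```

```text
top [[0.6997, -0.1868], [0.4823, -0.1884], [0.4753, 0.0599], [0.6963, 0.0654]] [ 0.5884 -0.0625] [0.2175, 0.2484, 0.2211, 0.2522]
[-89.22, -88.4, -179.59, -178.58]
scene [[0.4812, 0.0624], [0.6993, 0.0662], [0.7008, -0.1824], [0.485, -0.1846]] [ 0.5916 -0.0596] [0.2181, 0.2486, 0.2158, 0.247]
[90.87, 90.34, 1.01, 0.58]
top [116.7 156.  158.  160.  174.  178. ]
165 226 [ 0.545  -0.0986] [0.1072, 0.0335] [-81.0, -172.0]Traceback (most recent call last):
  File "<stdin>", line 13, in <module>
    return _wrapfunc(a, 'argmax', axis=axis, out=out, **kwds)
    return bound(*args, **kwds)
ValueError: attempt to get argmax of an empty sequence
```

```bash
python3 - <<'E'
from h import *
print("top corners",cast("top",[(285+176/4,150+211/4),(285+312/4,150+190/4),(285+316/4,150+231/4),(285+181/4,150+251/4)],.032).round(4).tolist())
w=cast("scene",[(240+68*.3125,180+108*.3125),(240+204*.3125,180+80*.3125),(240+210*.3125,180+112*.3125),(240+78*.3125,180+140*.3125)],.032)
print("scene corners",w.round(4).tolist(),w.mean(0))
ct=np.vstack([cast("top",[(285+198/4,150+103/4)],.068),cast("scene",[(240+200*.3125,180+185*.3125)],.068)]);print("cap",ct)
print("side stops top z26",cast("top",[(285+150/4,150+136/4),(285+245/4,150+136/4),(285+122/4,150+168/4)],.026))
s,y=pose();print(robot.nose_length,y,s["eef_pos"])
c=np.array([.5905,-.061]);R=lambda a:np.array([[np.cos(a),-np.sin(a)],[np.sin(a),np.cos(a)]])
a=np.radians(.9)
for n,p in dict(stud=(.045,0),s1=(.027,.038),s2=(.027,-.038),end=(.002,.062),home=(.002,0)).items(): print(n,c+R(a)@p)
print("housing in jig",R(a).T@(np.array([.545,-.0986])-c))
E
```

```text
top corners [[0.5522, -0.0441], [0.5692, -0.1536], [0.5359, -0.1563], [0.5199, -0.0479]]
scene corners [[0.5364, -0.1529], [0.5249, -0.0414], [0.5558, -0.0407], [0.5671, -0.1473]] [ 0.54607277 -0.09558467]
cap [[ 0.63291901 -0.06083635]
 [ 0.63924233 -0.05925618]]
side stops top z26 [[ 0.61461745 -0.02343606]
 [ 0.61458293 -0.10053252]
 [ 0.58830339 -0.00072494]]
0.025 0.2518156922665348 [ 0.1556516  -0.60470875  0.2151712 ]
stud [ 0.63549445 -0.06029317]
s1 [ 0.61689979 -0.02258059]
s2 [ 0.61809355 -0.09857121]
end [0.5915259  0.00102377]
home [ 0.59249975 -0.06096859]
housing in jig [-0.04608498 -0.03688068]
```

Emit:
{"op": "step_arm", "data": {"moves": [{"fingers":0.6,"dx":0,"dy":0,"dz":0,"spin":0.785},{"fingers":0.6,"dx":0,"dy":0,"dz":0,"spin":0.785},{"fingers":0.6,"dx":0.0533,"dy":-0.0757,"dz":0,"spin":0},{"fingers":0.6,"dx":0.0533,"dy":-0.0757,"dz":0,"spin":0},{"fingers":0.6,"dx":0.0533,"dy":-0.0757,"dz":0,"spin":0}], "squeeze": 40}}

```text
time_s: 0.72
eef_pos: [0.25, -0.4658, 0.2156]
eef_rot: [-0.001, 1.0, 0.008, -0.0]
ft_force: [0.9, -1.3, 0.6]
grip_width: 0.599
grasp_force: 0.0
```

Emit:
{"op": "step_arm", "data": {"moves": [{"fingers":0.6,"dx":0.0533,"dy":-0.0757,"dz":0,"spin":0},{"fingers":0.6,"dx":0.0533,"dy":-0.0757,"dz":0,"spin":0},{"fingers":0.6,"dx":0.0533,"dy":-0.0757,"dz":0,"spin":0},{"fingers":0.6,"dx":0.0533,"dy":-0.0757,"dz":0,"spin":0},{"fingers":0.6,"dx":0.0533,"dy":-0.0757,"dz":0,"spin":0}]}}

```text
time_s: 1.35
eef_pos: [0.4061, -0.236, 0.2159]
eef_rot: [-0.0, 1.0, 0.008, -0.0]
ft_force: [0.3, -1.4, -0.3]
grip_width: 0.6
grasp_force: 0.0
```

Emit:
{"op": "step_arm", "data": {"moves": [{"fingers":0.6,"dx":0.0533,"dy":-0.0757,"dz":0,"spin":0},{"fingers":0.6,"dx":0.0533,"dy":-0.0757,"dz":0,"spin":0},{"fingers":0.6,"dx":0.0533,"dy":-0.0757,"dz":0,"spin":0},{"fingers":0.6,"dx":0,"dy":0,"dz":0,"spin":0}]}}

```text
time_s: 1.85
eef_pos: [0.5002, -0.097, 0.2157]
eef_rot: [-0.0, 1.0, 0.011, -0.0]
ft_force: [-0.6, -0.5, -0.1]
grip_width: 0.602
grasp_force: 0.0
```

```bash
cat >> h.py <<'E'
C=np.array([.5905,-.061]);A=.0157
def R(a): return np.array([[np.cos(a),-np.sin(a)],[np.sin(a),np.cos(a)]])
def report(t=None,z=None):
    """TCP in jig axes; with a jig target, the tool-axis shift to it in move units"""
    s,y=pose();p=s["eef_pos"];j=R(A).T@(p[:2]-C)
    print("t",round(s["time_s"],2),"yaw",y.round(4),"jig",(1e3*j).round(1),"z",(1e3*p[2]).round(1),"F",s["ft_force"].round(1),"Mz",s["torque"].round(3),"grip",round(s["grip_width"],3),s["grasp_force"],"q",s["q"].round(2))
    if t is not None:
        d=R(y).T@(C+R(A)@np.array(t)-p[:2]);print("dx",(d[0]/.6).round(4),"dy",(-d[1]/.6).round(4),"dz",round((p[2]-z)/.6,4),"spin->A",round((y-A)/.15,3))
E
python3 -c "
from h import *
report((-.091,-.037),.039)"
```

```text
t 1.85 yaw 0.0218 jig [-90.9 -34.6] z 215.7 F [-0.6 -0.5 -0.1] Mz [-0.017 -0.005  0.009] grip 0.602 0.0 q [-0.34 -0.23  1.88  0.    1.49  1.21]
dx -0.0002 dy 0.004 dz 0.2945 spin->A 0.041
```

Emit:
{"op": "step_arm", "data": {"moves": [{"fingers":0.6,"dx":0,"dy":0.004,"dz":0.09,"spin":0.04},{"fingers":0.6,"dx":0,"dy":0,"dz":0.09,"spin":0},{"fingers":0.6,"dx":0,"dy":0,"dz":0.08,"spin":0},{"fingers":0.6,"dx":0,"dy":0,"dz":0.025,"spin":0},{"fingers":0.6,"dx":0,"dy":0,"dz":0.006,"spin":0}]}}

```text
time_s: 2.48
eef_pos: [0.4991, -0.1029, 0.0416]
eef_rot: [-0.0, 1.0, 0.005, -0.0]
ft_force: [0.4, 0.0, 0.5]
grip_width: 0.599
grasp_force: 0.0
```

```bash
python3 -c "
from h import *
report((-.034,-.037),.039)
a=robot.get_image('scene')[170:290,230:370];b=robot.get_image('top')[140:240,280:390]
cv2.imwrite('pics/down.png',np.hstack([cv2.resize(a,(400,343),interpolation=2),cv2.resize(b,(377,343),interpolation=2)]))"
```

```text
t 2.48 yaw 0.0095 jig [-92.1 -40.5] z 41.6 F [0.4 0.  0.5] Mz [-0.015 -0.059  0.008] grip 0.599 0.0 q [-0.35 -0.04  2.02 -0.    1.17  1.21]
dx 0.0968 dy -0.0064 dz 0.0043 spin->A -0.042
```

View pics/down.png

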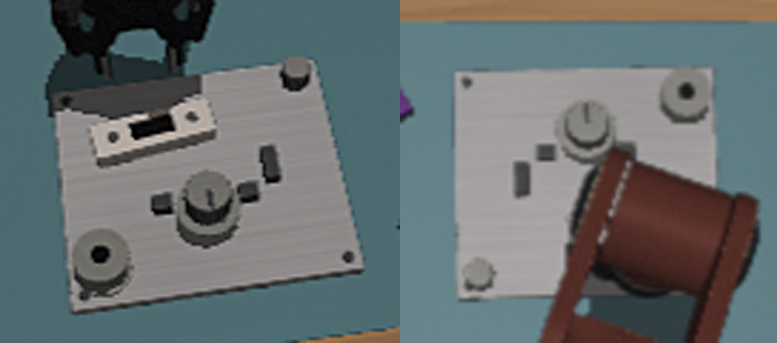

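The scene crop shows the two fingers (105,62)/(175,60) behind the housing's long side, clear of everything. Pushing +x.

Emit:
{"op": "step_arm", "data": {"moves": [{"fingers":0.6,"dx":0.01,"dy":-0.004,"dz":0.003,"spin":-0.04},{"fingers":0.6,"dx":0.012,"dy":0,"dz":0,"spin":0},{"fingers":0.6,"dx":0.012,"dy":0,"dz":0,"spin":0},{"fingers":0.6,"dx":0.012,"dy":0,"dz":0,"spin":0},{"fingers":0.6,"dx":0.012,"dy":0,"dz":0,"spin":0}]}}

```text
time_s: 3.2
eef_pos: [0.5347, -0.0994, 0.0399]
eef_rot: [0.0, 1.0, 0.008, 0.0]
ft_force: [-0.8, 0.7, 0.8]
grip_width: 0.597
grasp_force: 0.0
```

Emit:
{"op": "step_arm", "data": {"moves": [{"fingers":0.6,"dx":0.012,"dy":0,"dz":0,"spin":0},{"fingers":0.6,"dx":0.01,"dy":0,"dz":0,"spin":0},{"fingers":0.6,"dx":0.006,"dy":0,"dz":0,"spin":0},{"fingers":0.6,"dx":0.003,"dy":0,"dz":0,"spin":0},{"fingers":0.6,"dx":0,"dy":0,"dz":0,"spin":0}]}}

```text
time_s: 3.82
eef_pos: [0.5527, -0.0991, 0.0398]
eef_rot: [-0.0, 1.0, 0.008, -0.0]
ft_force: [-1.6, 0.1, 0.8]
grip_width: 0.598
grasp_force: 0.0
```

```bash
python3 -c "
from h import *
report((-.034,-.037),.039)
a=robot.get_image('scene')[170:290,230:370]
cv2.imwrite('pics/push1.png',cv2.resize(a,(560,480),interpolation=2))"
```

```text
t 3.83 yaw 0.0163 jig [-38.4 -37.5] z 39.8 F [-1.6  0.1  0.8] Mz [-0.012  0.003  0.037] grip 0.598 0.0 q [-0.31  0.08  1.9  -0.    1.17  1.24]
dx 0.0074 dy -0.0009 dz 0.0014 spin->A 0.004
```

View pics/push1.png

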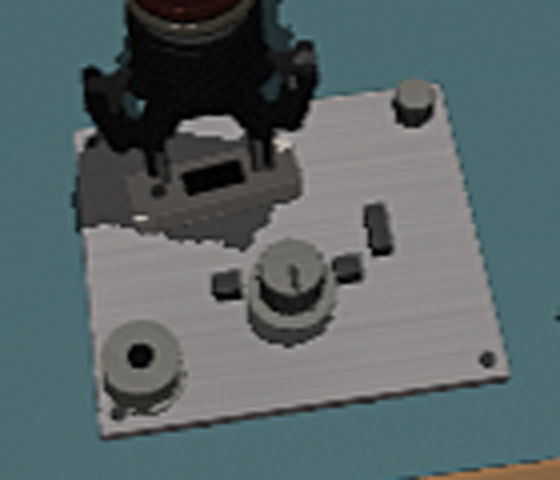

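```bash
python3 -c "
from h import *
c=robot.camera_info('scene');E=np.array(c['extrinsics'])
def pr(j,z):
    p=np.r_[C+R(A)@np.array(j),z];q=E[:3,:3].T@(p-E[:3,3]);return ((np.array([c['fx']*q[0]/q[2]+c['cx']-230,c['fy']*q[1]/q[2]+c['cy']-170]))*4).round(0)
for z in(.015,.025,.035): print(z,[pr((x,-.037+d),z) for x in (-.038,) for d in(-.033,.033)])
print('housing top if at old centre',pr((-.046,-.037),.032),'if pushed',pr((-.009,-.037),.032))
h=robot.get_image('scene')
i=h[170:290,230:370].max(2)
m=(i<60).astype(np.uint8);k,l,s,cc=cv2.connectedComponentsWithStats(m)
print([(s[j].tolist(),(cc[j]*4).round(0).tolist()) for j in range(1,k) if s[j,4]>15])
"
```

```text
0.015 [array([163., 207.]), array([264., 194.])]
0.025 [array([161., 199.]), array([264., 186.])]
0.035 [array([160., 191.]), array([263., 178.])]
housing top if at old centre [211. 176.] if pushed [218. 226.]
[([21, 0, 59, 50, 1742], [198.0, 78.0]), ([98, 25, 10, 7, 43], [409.0, 113.0]), ([45, 40, 17, 9, 98], [212.0, 176.0]), ([18, 44, 17, 14, 39], [89.0, 211.0]), ([41, 50, 30, 13, 44], [225.0, 229.0]), ([91, 51, 7, 13, 57], [375.0, 228.0]), ([83, 64, 7, 7, 38], [345.0, 268.0]), ([53, 68, 7, 7, 37], [224.0, 285.0]), ([64, 69, 17, 10, 79], [289.0, 297.0]), ([62, 77, 21, 10, 69], [284.0, 330.0]), ([32, 86, 6, 6, 32], [138.0, 354.0]), ([26, 95, 18, 10, 73], [135.0, 398.0])]
```

The window is still at (213,176): the housing has not moved and the fingertips passed over its top, so they end higher than reckoned. I back off and feel down for the plate.

Emit:
{"op": "step_arm", "data": {"moves": [{"fingers":0.6,"dx":0,"dy":0,"dz":-0.02,"spin":0},{"fingers":0.6,"dx":-0.045,"dy":0,"dz":0,"spin":0},{"fingers":0.6,"dx":-0.045,"dy":0,"dz":0,"spin":0},{"fingers":0.6,"dx":0,"dy":0,"dz":0.02,"spin":0},{"fingers":0.6,"dx":0,"dy":0,"dz":0.008,"spin":0}]}}

```text
time_s: 4.55
eef_pos: [0.4989, -0.1, 0.0347]
eef_rot: [-0.0, 1.0, 0.008, 0.0]
ft_force: [0.2, 0.2, -0.5]
grip_width: 0.601
grasp_force: 0.0
```

```bash
python3 -c "
from h import *
report((-.091,-.037),.030)
a=robot.get_image('scene')[170:290,230:370]
cv2.imwrite('pics/down2.png',cv2.resize(a,(700,600),interpolation=2))
c=robot.camera_info('scene');E=np.array(c['extrinsics'])
def pr(j,z):
    p=np.r_[C+R(A)@np.array(j),z];q=E[:3,:3].T@(p-E[:3,3]);return ((np.array([c['fx']*q[0]/q[2]+c['cx']-230,c['fy']*q[1]/q[2]+c['cy']-170]))*5).round(0)
for z in(.01,.02,.03,.04): print(z,[pr((-.091,-.037+d),z) for d in(-.033,.033)])
"
```

```text
t 4.55 yaw 0.0162 jig [-92.2 -37.6] z 34.7 F [ 0.2  0.2 -0.5] Mz [0.036 0.008 0.011] grip 0.601 0.0 q [-0.34 -0.04  2.02  0.    1.15  1.21]
dx 0.0019 dy -0.001 dz 0.0079 spin->A 0.003
0.01 [array([194., 179.]), array([317., 163.])]
0.02 [array([192., 169.]), array([316., 153.])]
0.03 [array([191., 159.]), array([316., 143.])]
0.04 [array([189., 148.]), array([315., 132.])]
```

View pics/down2.png

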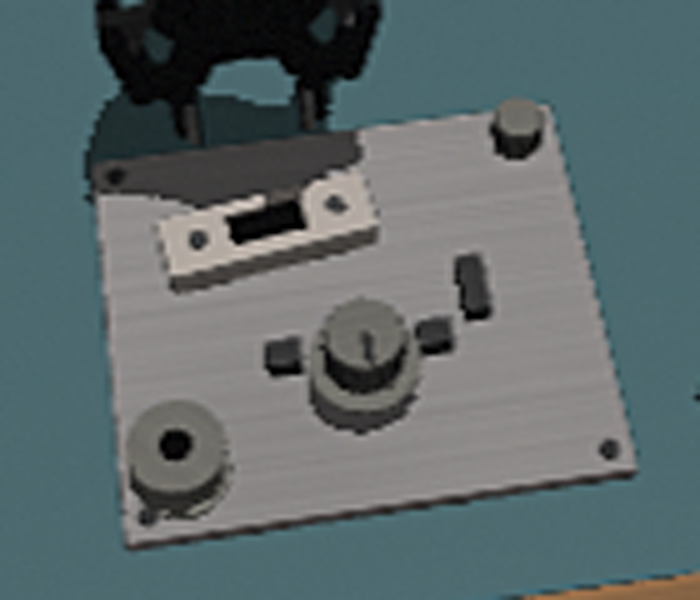

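Fingertips seem to end at (192,143)/(307,128), z ≈ 0.04, well above the plate; the housing is in place. Feeling down.

Emit:
{"op": "step_arm", "data": {"moves": [{"fingers":0.6,"dx":0,"dy":0,"dz":0.003,"spin":0},{"fingers":0.6,"dx":0,"dy":0,"dz":0.003,"spin":0},{"fingers":0.6,"dx":0,"dy":0,"dz":0.003,"spin":0}]}}

```text
time_s: 4.97
eef_pos: [0.4991, -0.1, 0.0297]
eef_rot: [0.0, 1.0, 0.008, 0.0]
ft_force: [-0.1, -0.0, -0.0]
grip_width: 0.602
grasp_force: 0.0
```

Emit:
{"op": "step_arm", "data": {"moves": [{"fingers":0.6,"dx":0,"dy":0,"dz":0.003,"spin":0},{"fingers":0.6,"dx":0,"dy":0,"dz":0.003,"spin":0},{"fingers":0.6,"dx":0,"dy":0,"dz":0,"spin":0}]}}

```text
time_s: 5.35
eef_pos: [0.4986, -0.1, 0.0259]
eef_rot: [-0.0, 1.0, 0.008, -0.0]
ft_force: [1.5, -0.0, 0.5]
grip_width: 0.597
grasp_force: 0.0
```

Emit:
{"op": "step_arm", "data": {"moves": [{"fingers":0.4,"dx":0,"dy":0,"dz":0,"spin":0},{"fingers":0.4,"dx":0,"dy":0,"dz":0.004,"spin":0},{"fingers":0.4,"dx":0,"dy":0,"dz":0.004,"spin":0},{"fingers":0.4,"dx":0,"dy":0,"dz":0,"spin":0}]}}

```text
time_s: 5.85
eef_pos: [0.4984, -0.0999, 0.0209]
eef_rot: [-0.0, 1.0, 0.008, -0.0]
ft_force: [0.7, -0.2, -0.0]
grip_width: 0.402
grasp_force: 0.0
```

```bash
python3 -c "
from h import *
report((-.091,-.037),.030)
a=robot.get_image('scene')[170:230,240:330]
cv2.imwrite('pics/down3.png',cv2.resize(a,(720,480),interpolation=2))
c=robot.camera_info('scene');E=np.array(c['extrinsics'])
def pr(j,z):
    p=np.r_[C+R(A)@np.array(j),z];q=E[:3,:3].T@(p-E[:3,3]);return ((np.array([c['fx']*q[0]/q[2]+c['cx']-240,c['fy']*q[1]/q[2]+c['cy']-170]))*8).round(0)
for z in(.01,.02,.03,.04): print(z,[pr((-.091,-.037+d),z) for d in(-.023,.023)])
"
```

```text
t 5.85 yaw 0.0163 jig [-92.7 -37.5] z 20.9 F [ 0.7 -0.2 -0. ] Mz [-0.012 -0.008  0.014] grip 0.402 0.0 q [-0.34 -0.01  2.03 -0.    1.13  1.21]
dx 0.0028 dy -0.0008 dz -0.0151 spin->A 0.004
0.01 [array([260., 283.]), array([397., 265.])]
0.02 [array([258., 266.]), array([396., 249.])]
0.03 [array([256., 250.]), array([395., 232.])]
0.04 [array([253., 233.]), array([394., 215.])]
```

View pics/down3.png

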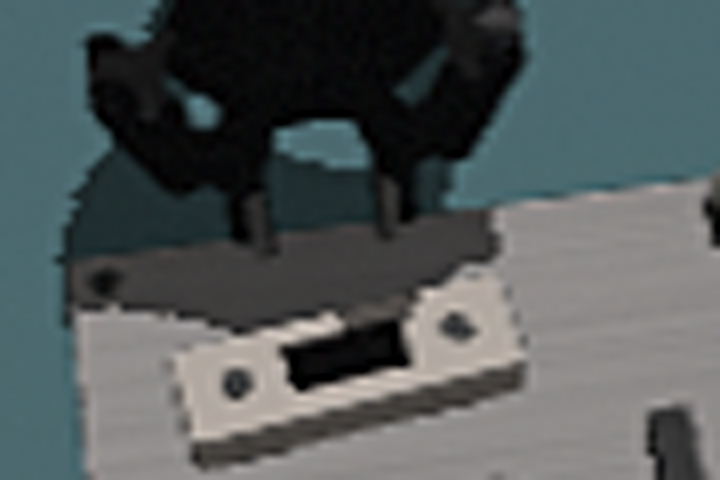

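Pad tips at (262,252)/(390,235): z ≈ 0.03 with TCP at 0.021, so the real tips stand ~8 mm behind the reported TCP. I lower by another 10 mm, checking force.

Emit:
{"op": "step_arm", "data": {"moves": [{"fingers":0.4,"dx":0,"dy":0,"dz":0.004,"spin":0},{"fingers":0.4,"dx":0,"dy":0,"dz":0.004,"spin":0},{"fingers":0.4,"dx":0,"dy":0,"dz":0.003,"spin":0}]}}

```text
time_s: 6.28
eef_pos: [0.4986, -0.1, 0.0145]
eef_rot: [-0.0, 1.0, 0.008, -0.0]
ft_force: [0.3, -0.4, 0.6]
grip_width: 0.399
grasp_force: 0.0
```

Emit:
{"op": "step_arm", "data": {"moves": [{"fingers":0.4,"dx":0,"dy":0,"dz":0.003,"spin":0},{"fingers":0.4,"dx":0,"dy":0,"dz":0.002,"spin":0},{"fingers":0.4,"dx":0,"dy":0,"dz":0,"spin":0}]}}

```text
time_s: 6.65
eef_pos: [0.4987, -0.1, 0.0116]
eef_rot: [-0.0, 1.0, 0.008, -0.0]
ft_force: [0.0, 0.8, -0.0]
grip_width: 0.4
grasp_force: 0.0
```

Emit:
{"op": "step_arm", "data": {"moves": [{"fingers":0.4,"dx":0.012,"dy":0,"dz":0.001,"spin":0},{"fingers":0.4,"dx":0.012,"dy":0,"dz":0,"spin":0},{"fingers":0.4,"dx":0.012,"dy":0,"dz":0,"spin":0},{"fingers":0.4,"dx":0.012,"dy":0,"dz":0,"spin":0},{"fingers":0.4,"dx":0.012,"dy":0,"dz":0,"spin":0}]}}

```text
time_s: 7.28
eef_pos: [0.5351, -0.0995, 0.011]
eef_rot: [0.0, 1.0, 0.008, -0.0]
ft_force: [-2.2, -0.1, 1.5]
grip_width: 0.398
grasp_force: 0.6
```

Emit:
{"op": "step_arm", "data": {"moves": [{"fingers":0.4,"dx":0.01,"dy":0,"dz":0,"spin":0},{"fingers":0.4,"dx":0.01,"dy":0,"dz":0,"spin":0},{"fingers":0.4,"dx":0.006,"dy":0,"dz":0,"spin":0},{"fingers":0.4,"dx":0.003,"dy":0,"dz":0,"spin":0},{"fingers":0.4,"dx":0,"dy":0,"dz":0,"spin":0}]}}

```text
time_s: 7.9
eef_pos: [0.5524, -0.0992, 0.0112]
eef_rot: [0.0, 1.0, 0.008, 0.0]
ft_force: [-0.7, 0.6, 0.3]
grip_width: 0.4
grasp_force: 0.0
```

```bash
cat >> h.py <<'E'
def find_housing(tag,thr=165,n="scene"):
    """window (dark) and white top of the housing -> jig coordinates"""
    img=robot.get_image(n);cv2.imwrite(f"pics/{tag}.png",img)
    c=robot.camera_info(n)
    x0,y0,x1,y1=(240,180,365,285) if n=="scene" else (285,150,385,235)
    m=(img[y0:y1,x0:x1].max(2)<60).astype(np.uint8)
    k,l,s,cc=cv2.connectedComponentsWithStats(m)
    for j in range(1,k):
        if 20<s[j,4]<250:
            w=cast(n,cc[j]+[x0,y0],.032)[0];r=cv2.minAreaRect(cv2.findNonZero((l==j).astype(np.uint8)))
            b=cast(n,cv2.boxPoints(r)+[x0,y0],.032);e=[b[1]-b[0],b[2]-b[1]];L=max(e,key=np.linalg.norm);S=min(e,key=np.linalg.norm)
            a=np.degrees(np.arctan2(L[1],L[0])-A)%180
            print(n,(cc[j]+[x0,y0]).round(1),s[j,4],"jig",(1e3*R(A).T@(w-C)).round(1),"size",(1e3*np.linalg.norm(L)).round(),(1e3*np.linalg.norm(S)).round(),"ang",a.round(1))
E
python3 -c "
from h import *
report((-.034,-.037),.011)
find_housing('s2')"
```

```text
t 7.9 yaw 0.0162 jig [-38.7 -37.6] z 11.2 F [-0.7  0.6  0.3] Mz [-0.047  0.035 -0.003] grip 0.4 0.0 q [-0.31  0.12  1.91  0.    1.11  1.24]
dx 0.0079 dy -0.001 dz 0.0003 spin->A 0.004
scene [332.3 198.3] 43 jig [-74.6  98.1] size 25.0 18.0 ang 72.6
scene [255. 223.] 34 jig [ -30.7 -109.2] size 44.0 25.0 ang 56.9
scene [323.8 227.2] 58 jig [ 8.1 60.6] size 35.0 13.0 ang 0.7
scene [283.9 225.9] 105 jig [-10.9 -37.9] size 43.0 21.0 ang 85.9
scene [316.2 236.9] 38 jig [32.5 37.2] size 17.0 15.0 ang 170.3
scene [286.1 241.3] 37 jig [ 32.9 -37.9] size 17.0 15.0 ang 172.7
scene [302.2 244.3] 79 jig [47.4 -0.1] size 39.0 25.0 ang 81.1
scene [300.9 252.5] 69 jig [68.7 -6.4] size 49.0 21.0 ang 74.8
scene [264.5 258.5] 32 jig [ 70.9 -94.5] size 13.0 12.0 ang 174.5
scene [263.8 269.6] 73 jig [ 99.  -98.7] size 40.0 23.0 ang 81.1
```

Housing window at scene (284,226) → jig (-11,-38), squared to ~±4°. Push 9 mm more, then back off, lift and rotate 90° for the end push.

Emit:
{"op": "step_arm", "data": {"moves": [{"fingers":0.4,"dx":0.005,"dy":0,"dz":0,"spin":0},{"fingers":0.4,"dx":0.005,"dy":0,"dz":0,"spin":0},{"fingers":0.4,"dx":0.004,"dy":0,"dz":0,"spin":0},{"fingers":0.4,"dx":0,"dy":0,"dz":0,"spin":0}]}}

```text
time_s: 8.45
eef_pos: [0.5609, -0.099, 0.0112]
eef_rot: [0.0, 1.0, 0.008, 0.0]
ft_force: [0.1, 0.2, -0.2]
grip_width: 0.4
grasp_force: 0.0
```

Emit:
{"op": "step_arm", "data": {"moves": [{"fingers":0.4,"dx":-0.02,"dy":0,"dz":0,"spin":0},{"fingers":0,"dx":-0.03,"dy":0,"dz":-0.06,"spin":0},{"fingers":0,"dx":0,"dy":0,"dz":-0.08,"spin":-0.952},{"fingers":0,"dx":0,"dy":0,"dz":0,"spin":-0.952},{"fingers":0,"dx":0,"dy":0,"dz":0,"spin":-0.952}]}}

```text
time_s: 9.07
eef_pos: [0.5304, -0.0996, 0.0961]
eef_rot: [0.0, 0.975, 0.223, 0.001]
ft_force: [0.5, -0.1, -0.8]
grip_width: 0.002
grasp_force: 0.0
```

Emit:
{"op": "step_arm", "data": {"moves": [{"fingers":0,"dx":0,"dy":0,"dz":0,"spin":-0.952},{"fingers":0,"dx":0,"dy":0,"dz":0,"spin":-0.952},{"fingers":0,"dx":0,"dy":0,"dz":0,"spin":-0.952},{"fingers":0,"dx":0,"dy":0,"dz":0,"spin":-0.952},{"fingers":0,"dx":0,"dy":0,"dz":0,"spin":-0.952}]}}

```text
time_s: 9.7
eef_pos: [0.5297, -0.0995, 0.0949]
eef_rot: [-0.0, 0.836, 0.549, -0.0]
ft_force: [-0.9, 0.0, -0.8]
grip_width: -0.002
grasp_force: 0.0
```

Emit:
{"op": "step_arm", "data": {"moves": [{"fingers":0,"dx":0,"dy":0,"dz":0,"spin":-0.952},{"fingers":0,"dx":0,"dy":0,"dz":0,"spin":-0.952},{"fingers":0,"dx":0,"dy":0,"dz":0,"spin":-0.952},{"fingers":0,"dx":0,"dy":0,"dz":0,"spin":0}]}}

```text
time_s: 10.2
eef_pos: [0.5298, -0.0995, 0.0949]
eef_rot: [-0.0, 0.702, 0.712, -0.0]
ft_force: [0.3, -0.5, 0.2]
grip_width: 0.006
grasp_force: 0.0
```

```bash
python3 -c "
from h import *
find_housing('s3')
A0=A
report((0,-.114),.009)"
```

```text
scene [291.8 191. ] 199 jig [-114.1   -4.4] size 132.0 46.0 ang 172.0
scene [332.3 198.3] 43 jig [-74.6  98.1] size 25.0 18.0 ang 72.6
scene [265.4 219.2] 35 jig [-37.6 -82.2] size 71.0 11.0 ang 62.0
scene [323.8 227.1] 59 jig [ 8.  60.7] size 35.0 13.0 ang 179.7
scene [283.8 228.9] 98 jig [ -2.4 -39.3] size 40.0 18.0 ang 89.4
scene [316.2 236.9] 40 jig [32.3 37.2] size 17.0 15.0 ang 170.3
scene [286.3 240.8] 44 jig [ 31.6 -37.1] size 19.0 17.0 ang 172.6
scene [302.2 244.3] 79 jig [47.4 -0.1] size 39.0 25.0 ang 81.1
scene [300.9 252.5] 72 jig [68.7 -6.2] size 49.0 21.0 ang 74.8
scene [264.5 258.5] 32 jig [ 70.9 -94.5] size 13.0 12.0 ang 174.5
scene [263.8 269.6] 73 jig [ 99.  -98.7] size 40.0 23.0 ang 81.1
t 10.25 yaw 1.5845 jig [-61.1 -37.5] z 95.0 F [ 0.2 -0.1 -0.8] Mz [ 0.015 -0.063  0.017] grip -0.004 0.0 q [-0.32 -0.04  1.92 -0.    1.27 -0.34]
dx -0.1273 dy 0.1021 dz 0.1433 spin->A 10.459
```

Emit:
{"op": "step_arm", "data": {"moves": [{"fingers":0,"dx":-0.07,"dy":0.05,"dz":0,"spin":0},{"fingers":0,"dx":-0.067,"dy":0.0485,"dz":0,"spin":0},{"fingers":0,"dx":0,"dy":0,"dz":0.06,"spin":0},{"fingers":0,"dx":0,"dy":0,"dz":0.05,"spin":0},{"fingers":0,"dx":0,"dy":0,"dz":0,"spin":0}]}}

```text
time_s: 10.88
eef_pos: [0.5882, -0.1797, 0.0258]
eef_rot: [-0.003, 0.702, 0.712, -0.001]
ft_force: [0.3, -1.1, -0.1]
grip_width: 0.003
grasp_force: 0.0
```

Emit:
{"op": "step_arm", "data": {"moves": [{"fingers":0,"dx":0,"dy":0,"dz":0.008,"spin":0},{"fingers":0,"dx":0,"dy":0,"dz":0.006,"spin":0},{"fingers":0,"dx":0,"dy":0,"dz":0,"spin":0}]}}

```text
time_s: 11.25
eef_pos: [0.5914, -0.1808, 0.0215]
eef_rot: [0.001, 0.701, 0.713, 0.0]
ft_force: [0.6, -0.1, -0.6]
grip_width: 0.002
grasp_force: 0.0
```

```bash
python3 -c "
from h import *
report((-.002,-.066),.02)
i=robot.get_image('scene');cv2.imwrite('pics/e1.png',cv2.resize(i[180:270,235:340],(735,600)[:2] and (700,600),interpolation=2))"
```

```text
t 11.25 yaw 1.587 jig [  -1.  -119.8] z 21.5 F [ 0.6 -0.1 -0.6] Mz [ 0.021 -0.02  -0.021] grip 0.002 0.0 q [-0.42  0.23  1.76  0.    1.15 -0.43]
dx 0.0897 dy -0.0016 dz 0.0025 spin->A 10.475
```

View pics/e1.png

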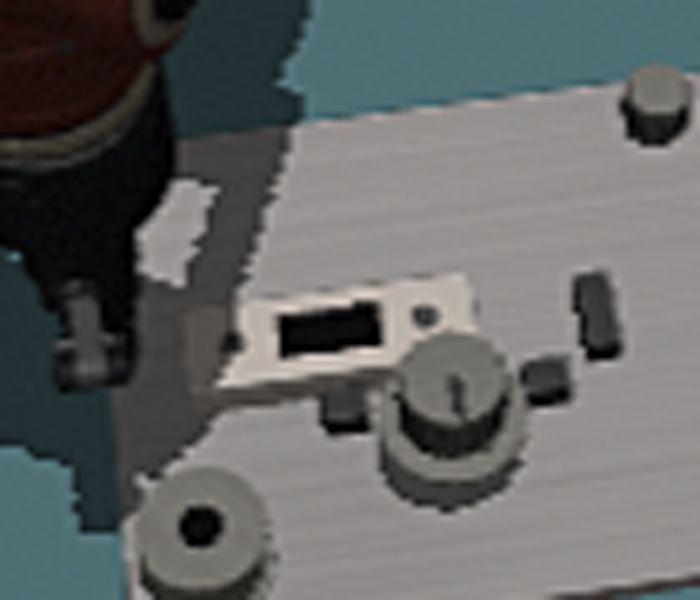

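The closed gripper is at (95,340), left of the housing's end (190,350), with the spool clear. Pushing +y.

Emit:
{"op": "step_arm", "data": {"moves": [{"fingers":0,"dx":0.012,"dy":-0.002,"dz":0.002,"spin":0},{"fingers":0,"dx":0.012,"dy":0,"dz":0,"spin":0},{"fingers":0,"dx":0.012,"dy":0,"dz":0,"spin":0},{"fingers":0,"dx":0.012,"dy":0,"dz":0,"spin":0},{"fingers":0,"dx":0.012,"dy":0,"dz":0,"spin":0}]}}

```text
time_s: 11.92
eef_pos: [0.5892, -0.1442, 0.0195]
eef_rot: [-0.0, 0.701, 0.713, 0.0]
ft_force: [-0.0, -0.2, -0.4]
grip_width: -0.003
grasp_force: 0.0
```

```bash
python3 -c "
from h import *
report((-.002,-.066),.02)
find_housing('s4')" | grep -v "spool"
```

```text
t 11.93 yaw 1.5873 jig [ -2.6 -83.1] z 19.5 F [-0.  -0.2 -0.4] Mz [ 0.04   0.054 -0.002] grip -0.003 0.0 q [-0.36  0.21  1.79  0.    1.14 -0.38]
dx 0.0285 dy 0.0011 dz -0.0008 spin->A 10.477
scene [332.3 198.3] 43 jig [-74.6  98.1] size 25.0 18.0 ang 72.6
scene [323.8 227. ] 55 jig [ 7.7 60.6] size 35.0 13.0 ang 0.7
scene [283.6 229. ] 101 jig [ -2.2 -39.7] size 38.0 18.0 ang 92.1
scene [316.3 236.9] 37 jig [32.6 37.4] size 17.0 15.0 ang 170.3
scene [286.2 240.9] 40 jig [ 32.  -37.5] size 19.0 15.0 ang 172.7
scene [302.1 244.3] 78 jig [47.2 -0.2] size 39.0 25.0 ang 81.1
scene [271.  246.1] 32 jig [ 40.4 -75.7] size 52.0 14.0 ang 109.6
scene [301.1 252.5] 62 jig [68.7 -5.8] size 49.0 21.0 ang 74.8
scene [264.5 258.5] 32 jig [ 70.9 -94.5] size 13.0 12.0 ang 174.5
scene [263.8 269.4] 70 jig [ 98.5 -98.8] size 40.0 23.0 ang 81.1
```

No motion of the housing and no force: the tips passed over again. Back off and feel lower.

Emit:
{"op": "step_arm", "data": {"moves": [{"fingers":0,"dx":0,"dy":0,"dz":-0.01,"spin":0},{"fingers":0,"dx":-0.062,"dy":0.001,"dz":0,"spin":0},{"fingers":0,"dx":0,"dy":0,"dz":0.01,"spin":0},{"fingers":0,"dx":0,"dy":0,"dz":0.006,"spin":0},{"fingers":0,"dx":0,"dy":0,"dz":0.006,"spin":0}]}}

```text
time_s: 12.6
eef_pos: [0.59, -0.1813, 0.0118]
eef_rot: [-0.0, 0.701, 0.713, -0.0]
ft_force: [-0.1, -0.3, 0.5]
grip_width: 0.001
grasp_force: 0.0
```

Emit:
{"op": "step_arm", "data": {"moves": [{"fingers":0,"dx":0,"dy":0,"dz":0.003,"spin":0},{"fingers":0,"dx":0,"dy":0,"dz":0.003,"spin":0},{"fingers":0,"dx":0,"dy":0,"dz":0,"spin":0}]}}

```text
time_s: 12.98
eef_pos: [0.5903, -0.1817, 0.0086]
eef_rot: [-0.0, 0.701, 0.713, -0.0]
ft_force: [-0.4, 0.2, -0.1]
grip_width: -0.003
grasp_force: 0.0
```

```bash
python3 -c "
from h import *
report((-.002,-.066),.02)
i=robot.get_image('scene');cv2.imwrite('pics/e2.png',cv2.resize(i[180:270,235:340],(700,600),interpolation=2))"
```

```text
t 12.97 yaw 1.5874 jig [  -2.1 -120.7] z 8.6 F [-0.4  0.2 -0.1] Mz [ 0.063 -0.007  0.002] grip -0.003 0.0 q [-0.42  0.25  1.77  0.    1.13 -0.44]
dx 0.0912 dy 0.0002 dz -0.019 spin->A 10.478
```

View pics/e2.png

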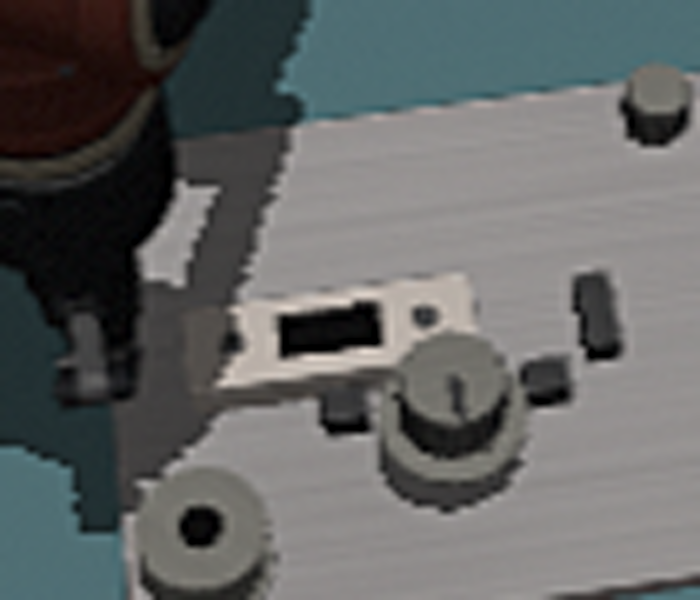

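Housing unmoved; fingertip bottom at about (90,400), still above the plate. I continue feeling down until the plate is touched.

```bash
python3 -c "
from h import *
for z in (.012,.02,.03,.04,.05): print(z,(1e3*R(A).T@(cast('scene',[(248.5,240)],z)[0]-C)).round(1))"
```

```text
0.012 [   4.3 -130.4]
0.02 [   8.7 -129.7]
0.03 [  14.1 -128.9]
0.04 [  19.6 -128. ]
0.05 [  25.1 -127.1]
```

Emit:
{"op": "step_arm", "data": {"moves": [{"fingers":0,"dx":0.006,"dy":0,"dz":0.003,"spin":0},{"fingers":0,"dx":0,"dy":0,"dz":0.003,"spin":0},{"fingers":0,"dx":0,"dy":0,"dz":0,"spin":0}]}}

```text
time_s: 13.4
eef_pos: [0.5901, -0.1782, 0.0049]
eef_rot: [-0.0, 0.701, 0.713, -0.0]
ft_force: [-0.1, -0.4, 0.7]
grip_width: -0.004
grasp_force: 0.0
```

Emit:
{"op": "step_arm", "data": {"moves": [{"fingers":0,"dx":0,"dy":0,"dz":0.003,"spin":0},{"fingers":0,"dx":0,"dy":0,"dz":0.003,"spin":0},{"fingers":0,"dx":0,"dy":0,"dz":0,"spin":0}]}}

```text
time_s: 13.78
eef_pos: [0.5901, -0.1783, 0.0012]
eef_rot: [-0.0, 0.701, 0.713, -0.0]
ft_force: [-0.1, 0.5, 0.1]
grip_width: -0.002
grasp_force: 0.0
```

Emit:
{"op": "step_arm", "data": {"moves": [{"fingers":0,"dx":0.01,"dy":0,"dz":0,"spin":0},{"fingers":0,"dx":0.01,"dy":0,"dz":0,"spin":0},{"fingers":0,"dx":0.01,"dy":0,"dz":0,"spin":0},{"fingers":0,"dx":0.008,"dy":0,"dz":0,"spin":0},{"fingers":0,"dx":0.006,"dy":0,"dz":0,"spin":0}]}}

```text
time_s: 14.4
eef_pos: [0.5899, -0.1516, 0.0015]
eef_rot: [0.0, 0.701, 0.713, -0.0]
ft_force: [0.4, -0.3, -0.7]
grip_width: 0.0
grasp_force: 0.4
```

```bash
python3 -c "
from h import *
report((-.002,-.066),.0)
find_housing('s5')" | grep -v "spool"
```

```text
t 14.4 yaw 1.5874 jig [ -2.  -90.6] z 1.5 F [ 0.4 -0.3 -0.7] Mz [-0.099  0.022 -0.031] grip 0.0 0.36326013039797544 q [-0.37  0.24  1.79 -0.    1.11 -0.39]
dx 0.0409 dy 0.0001 dz 0.0026 spin->A 10.478
scene [332.3 198.3] 43 jig [-74.6  98.1] size 25.0 18.0 ang 72.6
scene [323.8 227.2] 55 jig [ 8.3 60.7] size 35.0 13.0 ang 0.7
scene [289.2 228.4] 91 jig [ -1.8 -25.7] size 36.0 18.0 ang 89.4
scene [316.3 236.9] 36 jig [32.6 37.4] size 17.0 15.0 ang 170.3
scene [286.1 240.9] 41 jig [ 31.8 -37.7] size 19.0 17.0 ang 172.7
scene [302.1 244.3] 78 jig [47.2 -0.2] size 39.0 25.0 ang 81.1
scene [271.5 246.1] 23 jig [ 40.7 -74.6] size 43.0 11.0 ang 115.9
scene [301.2 252.5] 61 jig [68.9 -5.7] size 49.0 21.0 ang 74.8
scene [264.5 258.5] 32 jig [ 70.9 -94.5] size 13.0 12.0 ang 174.5
scene [263.7 269.4] 69 jig [ 98.6 -98.9] size 40.0 23.0 ang 81.1
```

Now it moves (window at jig y −26). Continue to the end stop, slow at the end.

Emit:
{"op": "step_arm", "data": {"moves": [{"fingers":0,"dx":0.01,"dy":0,"dz":0,"spin":0},{"fingers":0,"dx":0.01,"dy":0,"dz":0,"spin":0},{"fingers":0,"dx":0.01,"dy":0,"dz":0,"spin":0},{"fingers":0,"dx":0.006,"dy":0,"dz":0,"spin":0},{"fingers":0,"dx":0.002,"dy":0,"dz":0,"spin":0}]}}

```text
time_s: 15.08
eef_pos: [0.5896, -0.1289, 0.0016]
eef_rot: [0.0, 0.701, 0.713, -0.0]
ft_force: [-1.1, -0.0, -0.1]
grip_width: 0.001
grasp_force: 0.5
```

Emit:
{"op": "step_arm", "data": {"moves": [{"fingers":0,"dx":0.002,"dy":0,"dz":0,"spin":0},{"fingers":0,"dx":0.002,"dy":0,"dz":0,"spin":0},{"fingers":0,"dx":0,"dy":0,"dz":0,"spin":0}]}}

```text
time_s: 15.45
eef_pos: [0.5895, -0.1267, 0.0015]
eef_rot: [-0.0, 0.701, 0.713, 0.0]
ft_force: [0.1, -0.3, 0.3]
grip_width: -0.0
grasp_force: 0.3
```

```bash
python3 -c "
from h import *
report((-.002,-.066),.0)
find_housing('s6')" | grep -v "spool"
```

```text
t 15.45 yaw 1.587 jig [ -2.  -65.7] z 1.5 F [ 0.1 -0.3  0.3] Mz [-0.138 -0.038 -0.029] grip -0.0 0.3054124186746776 q [-0.34  0.23  1.81  0.    1.11 -0.35]
dx -0.0005 dy 0.0 dz 0.0026 spin->A 10.475
scene [332.3 198.3] 43 jig [-74.6  98.1] size 25.0 18.0 ang 72.6
scene [323.9 227.2] 57 jig [ 8.1 60.9] size 35.0 13.0 ang 0.7
scene [299.2 226.9] 91 jig [-2.3 -0.2] size 37.0 18.0 ang 92.1
scene [316.2 236.7] 40 jig [31.8 37.3] size 20.0 17.0 ang 170.3
scene [277.1 243.6] 97 jig [ 36.  -60.4] size 89.0 41.0 ang 86.8
scene [302.2 244.3] 79 jig [47.4 -0.1] size 39.0 25.0 ang 81.1
scene [301.  252.5] 65 jig [68.7 -5.9] size 49.0 21.0 ang 74.8
scene [264.5 258.5] 32 jig [ 70.9 -94.5] size 13.0 12.0 ang 174.5
scene [263.8 269.5] 71 jig [ 98.9 -98.6] size 40.0 23.0 ang 81.1
```

Emit:
{"op": "step_arm", "data": {"moves": [{"fingers":0,"dx":0.002,"dy":0,"dz":0,"spin":0},{"fingers":0,"dx":0,"dy":0,"dz":0,"spin":0}]}}

```text
time_s: 15.75
eef_pos: [0.5894, -0.1255, 0.0015]
eef_rot: [-0.0, 0.701, 0.713, 0.0]
ft_force: [-0.4, -0.5, 0.7]
grip_width: -0.002
grasp_force: 0.4
```

Emit:
{"op": "step_arm", "data": {"moves": [{"fingers":0,"dx":0.002,"dy":0,"dz":0,"spin":0},{"fingers":0,"dx":0,"dy":0,"dz":0,"spin":0}]}}

```text
time_s: 16.0
eef_pos: [0.5896, -0.1255, 0.0016]
eef_rot: [0.001, 0.701, 0.713, -0.001]
ft_force: [-0.1, -5.1, -1.2]
grip_width: -0.001
grasp_force: 2.5
```

End stop reached (5 N). Now retreat, rotate back, and push the long side home with two fingers.

Emit:
{"op": "step_arm", "data": {"moves": [{"fingers":0,"dx":-0.03,"dy":0,"dz":0,"spin":0},{"fingers":0,"dx":0,"dy":0,"dz":-0.09,"spin":0},{"fingers":0.4,"dx":0,"dy":0,"dz":-0.06,"spin":0.95},{"fingers":0.4,"dx":0,"dy":0,"dz":0,"spin":0.95},{"fingers":0.4,"dx":0,"dy":0,"dz":0,"spin":0.95}]}}

```text
time_s: 16.62
eef_pos: [0.5901, -0.143, 0.0924]
eef_rot: [0.0, 0.838, 0.546, 0.001]
ft_force: [-1.3, 0.6, -0.7]
grip_width: 0.4
grasp_force: 0.0
```

Emit:
{"op": "step_arm", "data": {"moves": [{"fingers":0.4,"dx":0,"dy":0,"dz":0,"spin":0.95},{"fingers":0.4,"dx":0,"dy":0,"dz":0,"spin":0.95},{"fingers":0.4,"dx":0,"dy":0,"dz":0,"spin":0.95},{"fingers":0.4,"dx":0,"dy":0,"dz":0,"spin":0.95},{"fingers":0.4,"dx":0,"dy":0,"dz":0,"spin":0.95}]}}

```text
time_s: 17.25
eef_pos: [0.5895, -0.1428, 0.0913]
eef_rot: [-0.0, 0.976, 0.219, -0.0]
ft_force: [-0.1, -0.3, 0.8]
grip_width: 0.4
grasp_force: 0.0
```

Emit:
{"op": "step_arm", "data": {"moves": [{"fingers":0.4,"dx":0,"dy":0,"dz":0,"spin":0.95},{"fingers":0.4,"dx":0,"dy":0,"dz":0,"spin":0.95},{"fingers":0.4,"dx":0,"dy":0,"dz":0,"spin":0.97},{"fingers":0.4,"dx":0,"dy":0,"dz":0,"spin":0}]}}

```text
time_s: 17.75
eef_pos: [0.5895, -0.1428, 0.0912]
eef_rot: [-0.0, 1.0, 0.009, -0.0]
ft_force: [-0.3, -0.1, 0.9]
grip_width: 0.397
grasp_force: 0.0
```

```bash
python3 -c "
from h import *
report((-.065,0),.01)
find_housing('s7')" | grep -E "t |29[0-9]\.|32[0-9]\."
```

```text
t 17.75 yaw 0.0178 jig [ -2.3 -81.8] z 91.2 F [-0.3 -0.1  0.9] Mz [0.021 0.016 0.016] grip 0.397 0.0 q [-0.36  0.12  1.76  0.    1.26  1.19]
scene [324.1 227.5] 51 jig [ 9.2 61.3] size 35.0 13.0 ang 169.7
scene [299.5 226.9] 92 jig [-2.2  0.4] size 38.0 18.0 ang 92.1
```

Emit:
{"op": "step_arm", "data": {"moves": [{"fingers":0.4,"dx":-0.055,"dy":-0.068,"dz":0,"spin":0},{"fingers":0.4,"dx":-0.055,"dy":-0.068,"dz":0,"spin":0},{"fingers":0.4,"dx":0,"dy":0,"dz":0.06,"spin":0},{"fingers":0.4,"dx":0,"dy":0,"dz":0.06,"spin":0},{"fingers":0.4,"dx":0,"dy":0,"dz":0.01,"spin":0}]}}

```text
time_s: 18.42
eef_pos: [0.5199, -0.0613, 0.0108]
eef_rot: [-0.001, 1.0, 0.009, -0.003]
ft_force: [-1.0, -0.9, -0.0]
grip_width: 0.401
grasp_force: 0.0
```

Emit:
{"op": "step_arm", "data": {"moves": [{"fingers":0.4,"dx":0,"dy":0,"dz":0.005,"spin":0},{"fingers":0.4,"dx":0.02,"dy":0,"dz":0,"spin":0},{"fingers":0.4,"dx":0.018,"dy":0,"dz":0,"spin":0},{"fingers":0.4,"dx":0.012,"dy":0,"dz":0,"spin":0},{"fingers":0.4,"dx":0,"dy":0,"dz":0,"spin":0}]}}

```text
time_s: 19.05
eef_pos: [0.5533, -0.0615, 0.0109]
eef_rot: [0.0, 1.0, 0.008, 0.0]
ft_force: [-0.6, 0.4, 0.8]
grip_width: 0.402
grasp_force: 0.0
```

```bash
python3 -c "
from h import *
report((-.027,0),.01)"
```

```text
t 19.05 yaw 0.0169 jig [-37.2   0.1] z 10.9 F [-0.6  0.4  0.8] Mz [ 0.019  0.01  -0.037] grip 0.402 0.0 q [-0.24  0.11  1.92  0.    1.11  1.31]
dx 0.0169 dy 0.0002 dz 0.0016 spin->A 0.008
```

Advance gently to contact and seat.

Emit:
{"op": "step_arm", "data": {"moves": [{"fingers":0.4,"dx":0.005,"dy":0,"dz":0,"spin":0},{"fingers":0.4,"dx":0.004,"dy":0,"dz":0,"spin":0},{"fingers":0.4,"dx":0.003,"dy":0,"dz":0,"spin":0},{"fingers":0.4,"dx":0.002,"dy":0,"dz":0,"spin":0},{"fingers":0.4,"dx":0,"dy":0,"dz":0,"spin":0}]}}

```text
time_s: 19.68
eef_pos: [0.5607, -0.0612, 0.0105]
eef_rot: [-0.0, 1.0, 0.008, -0.0]
ft_force: [-0.2, -0.1, 1.1]
grip_width: 0.402
grasp_force: 0.1
```

Emit:
{"op": "step_arm", "data": {"moves": [{"fingers":0.4,"dx":0.002,"dy":0,"dz":0,"spin":0},{"fingers":0.4,"dx":0.002,"dy":0,"dz":0,"spin":0},{"fingers":0.4,"dx":0,"dy":0,"dz":0,"spin":0}]}}

```text
time_s: 20.05
eef_pos: [0.563, -0.0612, 0.0104]
eef_rot: [-0.0, 1.0, 0.008, -0.0]
ft_force: [-0.6, -0.7, -0.1]
grip_width: 0.4
grasp_force: 0.7
```

```bash
python3 -c "
from h import *
report((-.027,0),.01)
find_housing('s8')" | grep -E "t |29[0-9]\.|30[0-9]|32[0-9]\."
```

```text
t 20.05 yaw 0.0166 jig [-27.5   0.3] z 10.4 F [-0.6 -0.7 -0.1] Mz [-0.044  0.231  0.021] grip 0.4 0.7303022193809738 q [-0.24  0.13  1.9  -0.    1.11  1.31]
scene [324.2 227.1] 51 jig [ 8.2 61.8] size 36.0 11.0 ang 175.9
scene [299.9 227.3] 93 jig [-0.7  1.3] size 40.0 18.0 ang 87.1
scene [302.2 244.3] 79 jig [47.4 -0.1] size 39.0 25.0 ang 81.1
scene [301.  252.5] 72 jig [68.8 -6.1] size 49.0 21.0 ang 74.8
```

Emit:
{"op": "step_arm", "data": {"moves": [{"fingers":0.4,"dx":0.002,"dy":0,"dz":0,"spin":0},{"fingers":0.4,"dx":0,"dy":0,"dz":0,"spin":0}]}}

```text
time_s: 20.35
eef_pos: [0.5631, -0.0612, 0.0103]
eef_rot: [-0.0, 1.0, 0.008, -0.002]
ft_force: [-6.0, -1.1, 4.6]
grip_width: 0.4
grasp_force: 3.1
```

Emit:
{"op": "step_arm", "data": {"moves": [{"fingers":0.4,"dx":0.002,"dy":0,"dz":0,"spin":0},{"fingers":0.4,"dx":0,"dy":0,"dz":0,"spin":0}]}}

```text
time_s: 20.6
eef_pos: [0.5631, -0.0612, 0.0103]
eef_rot: [-0.0, 1.0, 0.009, -0.003]
ft_force: [-10.7, 0.1, 7.4]
grip_width: 0.403
grasp_force: 5.2
```

Emit:
{"op": "step_arm", "data": {"moves": [{"fingers":0.4,"dx":0.001,"dy":0,"dz":0,"spin":0},{"fingers":0.4,"dx":0,"dy":0,"dz":0,"spin":0}]}}

```text
time_s: 20.85
eef_pos: [0.5631, -0.0612, 0.0103]
eef_rot: [-0.0, 1.0, 0.008, -0.004]
ft_force: [-13.0, -0.3, 9.4]
grip_width: 0.4
grasp_force: 6.3
```

Seated on the side stops with 13 N. Squaring may have opened a hair at the end stop, so one more light end push.

Emit:
{"op": "step_arm", "data": {"moves": [{"fingers":0.4,"dx":-0.04,"dy":0,"dz":0,"spin":0},{"fingers":0,"dx":0,"dy":0,"dz":-0.07,"spin":0},{"fingers":0,"dx":0,"dy":0,"dz":-0.07,"spin":-0.952},{"fingers":0,"dx":0,"dy":0,"dz":0,"spin":-0.952},{"fingers":0,"dx":0,"dy":0,"dz":0,"spin":-0.952}]}}

```text
time_s: 21.48
eef_pos: [0.5433, -0.0617, 0.0958]
eef_rot: [0.001, 0.975, 0.223, 0.002]
ft_force: [-0.0, -0.3, 0.4]
grip_width: -0.004
grasp_force: 0.0
```

Emit:
{"op": "step_arm", "data": {"moves": [{"fingers":0,"dx":0,"dy":0,"dz":0,"spin":-0.952},{"fingers":0,"dx":0,"dy":0,"dz":0,"spin":-0.952},{"fingers":0,"dx":0,"dy":0,"dz":0,"spin":-0.952},{"fingers":0,"dx":0,"dy":0,"dz":0,"spin":-0.952},{"fingers":0,"dx":0,"dy":0,"dz":0,"spin":-0.952}]}}

```text
time_s: 22.1
eef_pos: [0.5427, -0.0615, 0.0947]
eef_rot: [0.0, 0.835, 0.55, 0.001]
ft_force: [-0.2, -0.4, 0.5]
grip_width: -0.002
grasp_force: 0.0
```

Emit:
{"op": "step_arm", "data": {"moves": [{"fingers":0,"dx":0,"dy":0,"dz":0,"spin":-0.952},{"fingers":0,"dx":0,"dy":0,"dz":0,"spin":-0.952},{"fingers":0,"dx":0,"dy":0,"dz":0,"spin":-0.952},{"fingers":0,"dx":-0.075,"dy":0.04,"dz":0,"spin":0},{"fingers":0,"dx":-0.075,"dy":0.04,"dz":0,"spin":0}]}}

```text
time_s: 22.72
eef_pos: [0.5929, -0.1514, 0.0949]
eef_rot: [0.001, 0.701, 0.713, 0.001]
ft_force: [-0.1, -0.2, 1.1]
grip_width: -0.001
grasp_force: 0.0
```

```bash
python3 -c "
from h import *
report((.002,-.090),.002)
find_housing('s9')" | grep -E "dx|t |29[0-9]\.|30[0-9]|32[0-9]\."
```

```text
t 22.73 yaw 1.5886 jig [  0.9 -90.4] z 94.9 F [-0.1 -0.2  1.1] Mz [-0.012  0.007  0.015] grip -0.001 0.0 q [-0.37  0.12  1.75  0.    1.27 -0.39]
dx 0.0007 dy 0.0018 dz 0.1548 spin->A 10.486
scene [324.2 227.2] 48 jig [ 8.4 61.7] size 35.0 11.0 ang 175.9
scene [299.7 227.6] 82 jig [-0.1  0.6] size 38.0 17.0 ang 87.1
scene [302.1 244.3] 78 jig [47.2 -0.2] size 39.0 25.0 ang 81.1
scene [301.1 252.5] 62 jig [68.7 -5.7] size 49.0 21.0 ang 74.8
```

Emit:
{"op": "step_arm", "data": {"moves": [{"fingers":0,"dx":0,"dy":0.001,"dz":0.07,"spin":0},{"fingers":0,"dx":0,"dy":0,"dz":0.065,"spin":0},{"fingers":0,"dx":0,"dy":0,"dz":0.015,"spin":0},{"fingers":0,"dx":0.015,"dy":0,"dz":0.005,"spin":0},{"fingers":0,"dx":0.015,"dy":0,"dz":0,"spin":0}]}}

```text
time_s: 23.4
eef_pos: [0.5933, -0.1324, 0.0033]
eef_rot: [0.001, 0.701, 0.713, 0.001]
ft_force: [0.7, -0.2, -0.8]
grip_width: -0.003
grasp_force: 0.0
```

```bash
python3 -c "
from h import *
report((.002,-.065),.0015)"
```

```text
t 23.4 yaw 1.5875 jig [  1.7 -71.4] z 3.3 F [ 0.7 -0.2 -0.8] Mz [-0.016 -0.019  0.024] grip -0.003 0.0 q [-0.34  0.23  1.8   0.    1.11 -0.36]
dx 0.0107 dy 0.0006 dz 0.003 spin->A 10.479
```

Emit:
{"op": "step_arm", "data": {"moves": [{"fingers":0,"dx":0.003,"dy":0,"dz":0.002,"spin":0},{"fingers":0,"dx":0.002,"dy":0,"dz":0,"spin":0},{"fingers":0,"dx":0.002,"dy":0,"dz":0,"spin":0},{"fingers":0,"dx":0,"dy":0,"dz":0,"spin":0}]}}

```text
time_s: 23.9
eef_pos: [0.5919, -0.1286, 0.0004]
eef_rot: [0.0, 0.701, 0.713, 0.0]
ft_force: [-0.1, -0.1, 0.3]
grip_width: -0.001
grasp_force: 0.0
```

Emit:
{"op": "step_arm", "data": {"moves": [{"fingers":0,"dx":0.002,"dy":0,"dz":0,"spin":0},{"fingers":0,"dx":0,"dy":0,"dz":0,"spin":0}]}}

```text
time_s: 24.15
eef_pos: [0.5918, -0.1273, 0.0002]
eef_rot: [-0.0, 0.701, 0.713, -0.0]
ft_force: [-0.9, -0.0, -0.0]
grip_width: -0.003
grasp_force: 0.0
```

Emit:
{"op": "step_arm", "data": {"moves": [{"fingers":0,"dx":0.002,"dy":0,"dz":0,"spin":0},{"fingers":0,"dx":0,"dy":0,"dz":0,"spin":0}]}}

```text
time_s: 24.4
eef_pos: [0.5918, -0.126, 0.0003]
eef_rot: [-0.0, 0.701, 0.713, -0.0]
ft_force: [-0.1, 0.0, 0.2]
grip_width: -0.001
grasp_force: 0.0
```

Emit:
{"op": "step_arm", "data": {"moves": [{"fingers":0,"dx":0.002,"dy":0,"dz":0,"spin":0},{"fingers":0,"dx":0,"dy":0,"dz":0,"spin":0}]}}

```text
time_s: 24.65
eef_pos: [0.5919, -0.1254, 0.0004]
eef_rot: [0.0, 0.701, 0.713, -0.0]
ft_force: [-0.2, -2.4, -0.2]
grip_width: 0.001
grasp_force: 1.4
```

Emit:
{"op": "step_arm", "data": {"moves": [{"fingers":0,"dx":0.002,"dy":0,"dz":0,"spin":0},{"fingers":0,"dx":0,"dy":0,"dz":0,"spin":0}]}}

```text
time_s: 24.9
eef_pos: [0.5919, -0.1254, 0.0005]
eef_rot: [0.001, 0.701, 0.713, -0.001]
ft_force: [-1.0, -6.9, -1.3]
grip_width: -0.001
grasp_force: 3.5
```

Emit:
{"op": "step_arm", "data": {"moves": [{"fingers":0,"dx":0.002,"dy":0,"dz":0,"spin":0},{"fingers":0,"dx":0,"dy":0,"dz":0,"spin":0}]}}

```text
time_s: 25.15
eef_pos: [0.5919, -0.1254, 0.0007]
eef_rot: [0.002, 0.701, 0.713, -0.002]
ft_force: [-0.9, -11.0, -0.7]
grip_width: 0.0
grasp_force: 5.2
```

Housing seated on the end stop (11 N, same place). Now to the cap.

Emit:
{"op": "step_arm", "data": {"moves": [{"fingers":0,"dx":-0.04,"dy":0,"dz":0,"spin":0},{"fingers":0.55,"dx":0,"dy":0,"dz":-0.09,"spin":0},{"fingers":0.55,"dx":0,"dy":0,"dz":-0.09,"spin":0},{"fingers":0.55,"dx":0.07,"dy":0.036,"dz":0,"spin":0},{"fingers":0.55,"dx":0.07,"dy":0.036,"dz":0,"spin":0}]}}

```text
time_s: 25.78
eef_pos: [0.6353, -0.062, 0.11]
eef_rot: [0.001, 0.702, 0.712, 0.001]
ft_force: [0.8, 0.0, -0.4]
grip_width: 0.549
grasp_force: 0.0
```

Emit:
{"op": "step_arm", "data": {"moves": [{"fingers":0.55,"dx":0,"dy":0,"dz":0,"spin":-1},{"fingers":0.55,"dx":0,"dy":0,"dz":0,"spin":-1},{"fingers":0.55,"dx":0,"dy":0,"dz":0,"spin":-1},{"fingers":0.55,"dx":0,"dy":0,"dz":0,"spin":-1},{"fingers":0.55,"dx":0,"dy":0,"dz":0,"spin":-1}]}}

```text
time_s: 26.4
eef_pos: [0.634, -0.0622, 0.1082]
eef_rot: [-0.0, 0.389, 0.921, 0.001]
ft_force: [-0.2, 0.4, 0.2]
grip_width: 0.549
grasp_force: 0.0
```

Emit:
{"op": "step_arm", "data": {"moves": [{"fingers":0.55,"dx":0,"dy":0,"dz":0,"spin":-1},{"fingers":0.55,"dx":0,"dy":0,"dz":0,"spin":0}]}}

```text
time_s: 26.65
eef_pos: [0.634, -0.0622, 0.1082]
eef_rot: [-0.0, 0.322, 0.947, 0.0]
ft_force: [0.2, 0.2, -0.4]
grip_width: 0.551
grasp_force: 0.0
```

```bash
python3 -c "
from h import *
report((.045,0),.045)"
```

```text
t 26.65 yaw 2.4852 jig [43.5 -1.9] z 108.2 F [ 0.2  0.2 -0.4] Mz [-0.034  0.032  0.005] grip 0.551 0.0 q [-0.21  0.17  1.68  0.    1.3  -1.13]
dx 0.0 dy 0.004 dz 0.1053 spin->A 16.463
```

Emit:
{"op": "step_arm", "data": {"moves": [{"fingers":0.55,"dx":0,"dy":0.004,"dz":0,"spin":0},{"fingers":0.55,"dx":0,"dy":0,"dz":0.04,"spin":0},{"fingers":0.55,"dx":0,"dy":0,"dz":0.03,"spin":0},{"fingers":0.55,"dx":0,"dy":0,"dz":0.015,"spin":0},{"fingers":0.55,"dx":0,"dy":0,"dz":0,"spin":0}]}}

```text
time_s: 27.28
eef_pos: [0.6348, -0.0597, 0.0562]
eef_rot: [-0.001, 0.321, 0.947, -0.0]
ft_force: [0.2, 0.4, -0.7]
grip_width: 0.551
grasp_force: 0.0
```

Emit:
{"op": "step_arm", "data": {"moves": [{"fingers":0.55,"dx":0,"dy":0,"dz":0.006,"spin":0},{"fingers":0.55,"dx":0,"dy":0,"dz":0.006,"spin":0},{"fingers":0.55,"dx":0,"dy":0,"dz":0.006,"spin":0},{"fingers":0.55,"dx":0,"dy":0,"dz":0,"spin":0}]}}

```text
time_s: 27.78
eef_pos: [0.6352, -0.0598, 0.0461]
eef_rot: [-0.0, 0.321, 0.947, -0.0]
ft_force: [0.6, -0.0, -0.7]
grip_width: 0.546
grasp_force: 0.0
```

```bash
python3 -c "
from h import *
report((.045,0),.035)
i=robot.get_image('scene');cv2.imwrite('pics/c1.png',cv2.resize(i[180:270,260:350],(600,600),interpolation=2))"
```

```text
t 27.77 yaw 2.4874 jig [44.7  0.5] z 46.1 F [ 0.6 -0.  -0.7] Mz [-0.013  0.019  0.022] grip 0.546 0.0 q [-0.21  0.24  1.71 -0.    1.2  -1.13]
dx -0.0009 dy -0.0003 dz 0.0186 spin->A 16.478
```

View pics/c1.png

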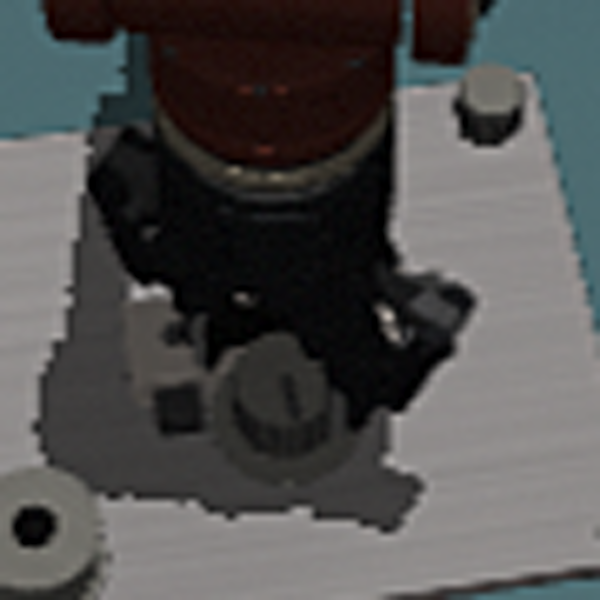

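The two fingers straddle the cap (top at (285,385)); near fingertip at about (370,425). Lower on, feeling for the flange.

```bash
python3 -c "
from h import *
for z in (.03,.04,.05,.06,.07): print(z,(1e3*R(A).T@(cast('scene',[(315.5,243.75)],z)[0]-C)).round(1))"
```

```text
0.03 [49.8 32.6]
0.04 [54.9 31.6]
0.05 [59.9 30.6]
0.06 [65.  29.6]
0.07 [70.  28.6]
```

Emit:
{"op": "step_arm", "data": {"moves": [{"fingers":0.55,"dx":0,"dy":0,"dz":0.004,"spin":0},{"fingers":0.55,"dx":0,"dy":0,"dz":0.004,"spin":0},{"fingers":0.55,"dx":0,"dy":0,"dz":0.004,"spin":0},{"fingers":0.55,"dx":0,"dy":0,"dz":0,"spin":0}]}}

```text
time_s: 28.32
eef_pos: [0.6352, -0.0599, 0.0389]
eef_rot: [-0.0, 0.321, 0.947, -0.0]
ft_force: [-0.4, 0.1, 1.0]
grip_width: 0.546
grasp_force: 0.0
```

Emit:
{"op": "step_arm", "data": {"moves": [{"fingers":0.55,"dx":0,"dy":0,"dz":0.003,"spin":0},{"fingers":0.55,"dx":0,"dy":0,"dz":0.003,"spin":0},{"fingers":0.55,"dx":0,"dy":0,"dz":0,"spin":0}]}}

```text
time_s: 28.7
eef_pos: [0.6353, -0.0599, 0.0354]
eef_rot: [-0.0, 0.321, 0.947, -0.0]
ft_force: [0.1, -0.6, 0.5]
grip_width: 0.551
grasp_force: 0.0
```

Emit:
{"op": "step_arm", "data": {"moves": [{"fingers":0.55,"dx":0,"dy":0,"dz":0.003,"spin":0},{"fingers":0.55,"dx":0,"dy":0,"dz":0.002,"spin":0},{"fingers":0.55,"dx":0,"dy":0,"dz":0,"spin":0}]}}

```text
time_s: 29.08
eef_pos: [0.6353, -0.0598, 0.0325]
eef_rot: [-0.0, 0.321, 0.947, -0.0]
ft_force: [-0.6, 0.3, 0.2]
grip_width: 0.549
grasp_force: 0.0
```

Emit:
{"op": "step_arm", "data": {"moves": [{"fingers":0.3,"dx":0,"dy":0,"dz":0,"spin":0},{"fingers":0.3,"dx":0,"dy":0,"dz":0,"spin":0},{"fingers":0.3,"dx":0,"dy":0,"dz":0,"spin":0}], "squeeze": 40}}

```text
time_s: 29.45
eef_pos: [0.6358, -0.0595, 0.0331]
eef_rot: [0.0, 0.321, 0.947, 0.0]
ft_force: [-0.4, 3.7, 1.6]
grip_width: 0.428
grasp_force: 40.5
```

```bash
python3 -c "
from h import *
report((.045,0),.033)"
```

```text
t 29.45 yaw 2.4874 jig [45.4  0.8] z 33.1 F [-0.4  3.7  1.6] Mz [ 0.57  -0.088  0.013] grip 0.428 40.461385846138 q [-0.21  0.26  1.71  0.    1.18 -1.13]
dx -0.0004 dy -0.0015 dz 0.0001 spin->A 16.478
```

Gripped. Turn clockwise (positive spin), following the thread down.

Emit:
{"op": "step_arm", "data": {"moves": [{"fingers":0.3,"dx":0,"dy":0.001,"dz":0.00014,"spin":0.9},{"fingers":0.3,"dx":0,"dy":0,"dz":0.00014,"spin":0.9},{"fingers":0.3,"dx":0,"dy":0,"dz":0.00014,"spin":0.9},{"fingers":0.3,"dx":0,"dy":0,"dz":0.00014,"spin":0.9},{"fingers":0.3,"dx":0,"dy":0,"dz":0.00014,"spin":0.9}]}}

```text
time_s: 30.08
eef_pos: [0.6353, -0.0598, 0.0326]
eef_rot: [-0.0, 0.618, 0.786, -0.001]
ft_force: [-2.4, 0.9, 3.7]
grip_width: 0.43
grasp_force: 40.9
```

```bash
python3 -c "
from h import *
report()"
```

```text
t 30.07 yaw 1.8084 jig [44.8  0.5] z 32.6 F [-2.4  0.9  3.7] Mz [0.154 0.462 0.072] grip 0.43 40.854236483573914 q [-0.21  0.26  1.71 -0.    1.18 -0.45]
```

Emit:
{"op": "step_arm", "data": {"moves": [{"fingers":0.3,"dx":0,"dy":0,"dz":0.00014,"spin":0.9},{"fingers":0.3,"dx":0,"dy":0,"dz":0.00014,"spin":0.9},{"fingers":0.3,"dx":0,"dy":0,"dz":0.00014,"spin":0.9},{"fingers":0.3,"dx":0,"dy":0,"dz":0.00014,"spin":0.9},{"fingers":0.3,"dx":0,"dy":0,"dz":0.00014,"spin":0.9}]}}

```text
time_s: 30.7
eef_pos: [0.6346, -0.0597, 0.0322]
eef_rot: [-0.001, 0.844, 0.537, -0.002]
ft_force: [-5.4, 1.4, 7.4]
grip_width: 0.43
grasp_force: 41.0
```

Emit:
{"op": "step_arm", "data": {"moves": [{"fingers":0.3,"dx":0,"dy":0,"dz":0.00014,"spin":0.9},{"fingers":0.3,"dx":0,"dy":0,"dz":0.00014,"spin":0.9},{"fingers":0.3,"dx":0,"dy":0,"dz":0.00014,"spin":0.9},{"fingers":0.3,"dx":0,"dy":0,"dz":0.00014,"spin":0.9},{"fingers":0.3,"dx":0,"dy":0,"dz":0.00014,"spin":0.9}]}}

```text
time_s: 31.32
eef_pos: [0.6341, -0.0592, 0.0317]
eef_rot: [-0.001, 0.974, 0.227, -0.002]
ft_force: [-6.8, 2.4, 6.2]
grip_width: 0.425
grasp_force: 41.1
```

```bash
python3 -c "
from h import *
report()"
```

```text
t 31.32 yaw 0.4584 jig [43.6  1.1] z 31.7 F [-6.8  2.4  6.2] Mz [0.471 1.068 0.03 ] grip 0.425 41.07255578041077 q [-0.21  0.26  1.71 -0.    1.18  0.9 ]
```

Emit:
{"op": "step_arm", "data": {"moves": [{"fingers":0.3,"dx":0,"dy":0,"dz":0.0001,"spin":0.7},{"fingers":0.3,"dx":0,"dy":0,"dz":0.0001,"spin":0.7},{"fingers":0.3,"dx":0,"dy":0,"dz":0.0001,"spin":0.7},{"fingers":0.3,"dx":0,"dy":0,"dz":0.0001,"spin":0.7}]}}

```text
time_s: 31.82
eef_pos: [0.6339, -0.0588, 0.0314]
eef_rot: [-0.001, 1.0, 0.02, -0.003]
ft_force: [-7.1, 3.5, 8.1]
grip_width: 0.431
grasp_force: 41.1
```

```bash
python3 -c "
from h import *
report()"
```

```text
t 31.82 yaw 0.0394 jig [43.5  1.5] z 31.4 F [-7.1  3.5  8.1] Mz [0.653 1.144 0.082] grip 0.431 41.09334111213684 q [-0.21  0.26  1.71  0.    1.18  1.32]
```

Emit:
{"op": "step_arm", "data": {"moves": [{"fingers":0.3,"dx":0,"dy":0,"dz":0.0001,"spin":0.5},{"fingers":0.3,"dx":0,"dy":0,"dz":0.0001,"spin":0.5},{"fingers":0.3,"dx":0,"dy":0,"dz":0.0001,"spin":0.5},{"fingers":0.3,"dx":0,"dy":0,"dz":0,"spin":0}]}}

```text
time_s: 32.33
eef_pos: [0.634, -0.0586, 0.0313]
eef_rot: [-0.001, 0.996, -0.091, -0.003]
ft_force: [-7.4, 4.3, 8.0]
grip_width: 0.423
grasp_force: 41.2
```

```bash
python3 -c "
from h import *
report()"
```

```text
t 32.33 yaw -0.1829 jig [43.5  1.8] z 31.3 F [-7.4  4.3  8. ] Mz [ 0.732  1.127 -0.072] grip 0.423 41.18239223957062 q [-0.21  0.26  1.71  0.    1.18  1.54]
```

Emit:
{"op": "step_arm", "data": {"moves": [{"fingers":0.3,"dx":0,"dy":0,"dz":0.0001,"spin":0.5},{"fingers":0.3,"dx":0,"dy":0,"dz":0.0001,"spin":0.5},{"fingers":0.3,"dx":0,"dy":0,"dz":0.0001,"spin":0.5}]}}

```text
time_s: 32.7
eef_pos: [0.6341, -0.0583, 0.0312]
eef_rot: [-0.001, 0.979, -0.203, -0.003]
ft_force: [-7.2, 4.6, 7.4]
grip_width: 0.427
grasp_force: 41.2
```

```bash
python3 -c "
from h import *
report()"
```

```text
t 32.7 yaw -0.4096 jig [43.6  2. ] z 31.2 F [-7.2  4.6  7.4] Mz [0.889 1.107 0.05 ] grip 0.427 41.188268065452576 q [-0.21  0.26  1.71  0.    1.18  1.77]
```

Emit:
{"op": "step_arm", "data": {"moves": [{"fingers":0.3,"dx":0,"dy":0,"dz":0.0001,"spin":0.5},{"fingers":0.3,"dx":0,"dy":0,"dz":0.0001,"spin":0.5}]}}

```text
time_s: 32.95
eef_pos: [0.6341, -0.0582, 0.031]
eef_rot: [-0.0, 0.961, -0.276, -0.003]
ft_force: [-7.1, 5.9, 8.4]
grip_width: 0.427
grasp_force: 41.2
```

```bash
python3 -c "
from h import *
report()"
```

```text
t 32.95 yaw -0.5597 jig [43.7  2.1] z 31.0 F [-7.1  5.9  8.4] Mz [0.97  1.072 0.069] grip 0.427 41.184611320495605 q [-0.21  0.26  1.71  0.    1.18  1.92]
```

Emit:
{"op": "step_arm", "data": {"moves": [{"fingers":0.3,"dx":0,"dy":0,"dz":0.0001,"spin":0.5},{"fingers":0.3,"dx":0,"dy":0,"dz":0,"spin":0}]}}

```text
time_s: 33.2
eef_pos: [0.6342, -0.0582, 0.031]
eef_rot: [-0.0, 0.95, -0.311, -0.003]
ft_force: [-5.7, 5.0, 7.3]
grip_width: 0.43
grasp_force: 41.2
```

```bash
python3 -c "
from h import *
report()"
```

```text
t 33.2 yaw -0.633 jig [43.7  2.2] z 31.0 F [-5.7  5.   7.3] Mz [ 0.985  1.    -0.055] grip 0.43 41.18185758590698 q [-0.21  0.26  1.71  0.    1.18  1.99]
```

Emit:
{"op": "step_arm", "data": {"moves": [{"fingers":0.3,"dx":0,"dy":0,"dz":0.0001,"spin":0.5},{"fingers":0.3,"dx":0,"dy":0,"dz":0,"spin":0}]}}

```text
time_s: 33.45
eef_pos: [0.6342, -0.0581, 0.031]
eef_rot: [-0.0, 0.938, -0.347, -0.002]
ft_force: [-6.6, 6.2, 7.4]
grip_width: 0.424
grasp_force: 41.2
```

```bash
python3 -c "
from h import *
report()"
```

```text
t 33.45 yaw -0.7079 jig [43.8  2.3] z 31.0 F [-6.6  6.2  7.4] Mz [ 0.969  1.01  -0.058] grip 0.424 41.17755711078644 q [-0.21  0.26  1.71  0.    1.18  2.07]
```

Emit:
{"op": "step_arm", "data": {"moves": [{"fingers":0.3,"dx":0,"dy":0,"dz":0.0001,"spin":0.5},{"fingers":0.3,"dx":0,"dy":0,"dz":0,"spin":0}]}}

```text
time_s: 33.7
eef_pos: [0.6347, -0.0584, 0.0309]
eef_rot: [0.0, 0.925, -0.38, -0.002]
ft_force: [-5.3, 4.9, 6.9]
grip_width: 0.426
grasp_force: 41.1
```

```bash
python3 -c "
from h import *
report()"
```

```text
t 33.7 yaw -0.7801 jig [44.2  1.9] z 30.9 F [-5.3  4.9  6.9] Mz [0.832 0.716 0.703] grip 0.426 41.104856729507446 q [-0.21  0.26  1.71  0.    1.18  2.14]
```

Emit:
{"op": "step_arm", "data": {"moves": [{"fingers":0.3,"dx":0,"dy":0,"dz":0.0001,"spin":0.5},{"fingers":0.3,"dx":0,"dy":0,"dz":0,"spin":0}]}}

```text
time_s: 33.95
eef_pos: [0.6357, -0.0596, 0.0309]
eef_rot: [0.0, 0.91, -0.415, 0.0]
ft_force: [-2.2, 1.6, 4.9]
grip_width: 0.428
grasp_force: 40.9
```

```bash
python3 -c "
from h import *
report()"
```

```text
t 33.95 yaw -0.8556 jig [45.2  0.7] z 30.9 F [-2.2  1.6  4.9] Mz [0.078 0.31  0.349] grip 0.428 40.9405392408371 q [-0.21  0.26  1.71 -0.    1.17  2.22]
```

Torque jumped to 0.70 N m between yaw −0.71 and −0.78: the cap is bottomed, and the grip slipped slightly. I release, regrip without wind-up, then back off exactly a quarter turn.

Emit:
{"op": "step_arm", "data": {"moves": [{"fingers":0.52,"dx":0,"dy":0,"dz":0,"spin":0},{"fingers":0.52,"dx":0,"dy":0,"dz":0,"spin":0}]}}

```text
time_s: 34.2
eef_pos: [0.6355, -0.0597, 0.03]
eef_rot: [0.0, 0.909, -0.416, -0.0]
ft_force: [-0.6, -0.1, -0.2]
grip_width: 0.519
grasp_force: 0.0
```

```bash
python3 -c "
from h import *
report((.045,0),.031)"
```

```text
t 34.2 yaw -0.8578 jig [45.1  0.6] z 30.0 F [-0.6 -0.1 -0.2] Mz [ 0.017  0.006 -0.054] grip 0.519 0.0 q [-0.21  0.26  1.71 -0.    1.17  2.22]
dx 0.0007 dy 0.0007 dz -0.0017 spin->A -5.823
```

Emit:
{"op": "step_arm", "data": {"moves": [{"fingers":0.3,"dx":0,"dy":0,"dz":0,"spin":0},{"fingers":0.3,"dx":0,"dy":0,"dz":0,"spin":0},{"fingers":0.3,"dx":0,"dy":0,"dz":0,"spin":0}], "squeeze": 50}}

```text
time_s: 34.58
eef_pos: [0.6357, -0.0595, 0.0304]
eef_rot: [0.0, 0.909, -0.416, -0.0]
ft_force: [-0.2, 0.3, 0.7]
grip_width: 0.424
grasp_force: 50.0
```

```bash
python3 -c "
from h import *
report((.045,0),.031)"
```

```text
t 34.58 yaw -0.8576 jig [45.3  0.8] z 30.4 F [-0.2  0.3  0.7] Mz [-0.021  0.122  0.006] grip 0.424 49.96107995510101 q [-0.21  0.26  1.71 -0.    1.17  2.22]
dx 0.0007 dy 0.0012 dz -0.001 spin->A -5.822
```

Emit:
{"op": "step_arm", "data": {"moves": [{"fingers":0.3,"dx":0,"dy":0,"dz":0,"spin":0.15},{"fingers":0.3,"dx":0,"dy":0,"dz":0,"spin":0}]}}

```text
time_s: 34.83
eef_pos: [0.6357, -0.0596, 0.0304]
eef_rot: [0.0, 0.905, -0.425, 0.0]
ft_force: [-0.5, -1.5, 0.3]
grip_width: 0.427
grasp_force: 50.0
```

```bash
python3 -c "
from h import *
report()"
```

```text
t 34.83 yaw -0.8786 jig [45.3  0.7] z 30.4 F [-0.5 -1.5  0.3] Mz [-0.073  0.111  0.807] grip 0.427 50.009817481040955 q [-0.21  0.26  1.71 -0.    1.17  2.24]
```

Emit:
{"op": "step_arm", "data": {"moves": [{"fingers":0.3,"dx":0,"dy":0,"dz":0,"spin":-0.15},{"fingers":0.3,"dx":0,"dy":0,"dz":0,"spin":0}]}}

```text
time_s: 35.08
eef_pos: [0.6357, -0.0595, 0.0304]
eef_rot: [-0.0, 0.909, -0.416, -0.0]
ft_force: [-1.0, -1.1, -0.4]
grip_width: 0.423
grasp_force: 50.0
```

```bash
python3 -c "
from h import *
report()"
```

```text
t 35.08 yaw -0.8584 jig [45.3  0.8] z 30.4 F [-1.  -1.1 -0.4] Mz [-0.137  0.104  0.086] grip 0.423 50.00533998012543 q [-0.21  0.26  1.71  0.    1.17  2.22]
```

Bottom confirmed (0.8 N m). Back off 90°.

Emit:
{"op": "step_arm", "data": {"moves": [{"fingers":0.3,"dx":0,"dy":0,"dz":-0.00015,"spin":-0.952},{"fingers":0.3,"dx":0,"dy":0,"dz":-0.00015,"spin":-0.952},{"fingers":0.3,"dx":0,"dy":0,"dz":-0.00015,"spin":-0.952},{"fingers":0.3,"dx":0,"dy":0,"dz":-0.00015,"spin":-0.952},{"fingers":0.3,"dx":0,"dy":0,"dz":-0.00015,"spin":-0.952}]}}

```text
time_s: 35.7
eef_pos: [0.6361, -0.0589, 0.0309]
eef_rot: [-0.001, 0.998, -0.07, 0.0]
ft_force: [-0.2, 2.0, -0.9]
grip_width: 0.426
grasp_force: 50.0
```

Emit:
{"op": "step_arm", "data": {"moves": [{"fingers":0.3,"dx":0,"dy":0,"dz":-0.00015,"spin":-0.952},{"fingers":0.3,"dx":0,"dy":0,"dz":-0.00015,"spin":-0.952},{"fingers":0.3,"dx":0,"dy":0,"dz":-0.00015,"spin":-0.952},{"fingers":0.3,"dx":0,"dy":0,"dz":-0.00015,"spin":-0.952}]}}

```text
time_s: 36.2
eef_pos: [0.636, -0.0583, 0.0312]
eef_rot: [-0.001, 0.977, 0.214, 0.001]
ft_force: [0.3, 3.3, 0.5]
grip_width: 0.425
grasp_force: 50.0
```

Emit:
{"op": "step_arm", "data": {"moves": [{"fingers":0.3,"dx":0,"dy":0,"dz":-0.00015,"spin":-0.952},{"fingers":0.3,"dx":0,"dy":0,"dz":-0.00015,"spin":-0.95},{"fingers":0.3,"dx":0,"dy":0,"dz":0,"spin":0},{"fingers":0.3,"dx":0,"dy":0,"dz":0,"spin":0}]}}

```text
time_s: 36.7
eef_pos: [0.6358, -0.058, 0.0314]
eef_rot: [-0.001, 0.938, 0.348, 0.0]
ft_force: [0.6, 5.9, 0.3]
grip_width: 0.421
grasp_force: 50.1
```

```bash
python3 -c "
from h import *
report()
find_housing('s10'); find_housing('t10',n='top')" | grep -E "t |29[0-9]\.|30[0-9]|32[0-9]\.|top"
```

```text
t 36.7 yaw 0.7099 jig [45.4  2.2] z 31.4 F [0.6 5.9 0.3] Mz [0.856 0.01  0.13 ] grip 0.421 50.10902523994446 q [-0.21  0.26  1.71  0.    1.17  0.65]
scene [324.2 227.3] 49 jig [ 8.6 61.7] size 35.0 11.0 ang 175.9
top [362.5 160.7] 55 jig [ 98.6 -94.5] size 63.0 18.0 ang 166.0
top [343.9 216.4] 166 jig [-82.8 -29.2] size 135.0 26.0 ang 170.2
top [308.6 201.6] 36 jig [-33.3  83. ] size 55.0 16.0 ang 165.4
top [302.  224.3] 47 jig [-105.9  105. ] size 75.0 7.0 ang 163.5
```

```bash
python3 -c "
from h import *
c=robot.camera_info('scene');E=np.array(c['extrinsics'])
def pr(j,z):
    p=np.r_[C+R(A)@np.array(j),z];q=E[:3,:3].T@(p-E[:3,3]);return np.array([c['fx']*q[0]/q[2]+c['cx'],c['fy']*q[1]/q[2]+c['cy']])
for f,z in (('s9',.068),('s10',.067)):
    g=cv2.imread(f'pics/{f}.png').max(2).astype(np.float32)
    v=[]
    for a in range(0,360,15):
        P=np.array([pr((.0455+r*np.cos(np.radians(a)),-.0005+r*np.sin(np.radians(a))),z) for r in (.004,.006,.008,.010,.012)],np.float32)
        v.append(int(cv2.remap(g,P[:,0],P[:,1],1).mean()))
    print(f,dict(zip(range(0,360,15),v)))
g=cv2.imread('pics/s10.png');d=cv2.absdiff(g,cv2.imread('pics/s8.png')).max(2)
for q in ((-.01,.05),(.01,.05),(-.01,-.05),(.01,-.05),(.002,.052),(.002,-.052),(-.012,-.04)):
    p=pr(q,.032).round().astype(int);print(q,[cv2.imread(f'pics/{f}.png')[p[1],p[0]].tolist() for f in('s9','s10')])
"
```

```text
s9 {0: 85, 15: 58, 30: 77, 45: 89, 60: 93, 75: 99, 90: 107, 105: 108, 120: 107, 135: 109, 150: 110, 165: 111, 180: 112, 195: 111, 210: 111, 225: 110, 240: 111, 255: 113, 270: 114, 285: 115, 300: 113, 315: 113, 330: 113, 345: 110}
s10 {0: 51, 15: 49, 30: 48, 45: 47, 60: 48, 75: 49, 90: 48, 105: 47, 120: 43, 135: 31, 150: 14, 165: 7, 180: 8, 195: 10, 210: 10, 225: 10, 240: 8, 255: 9, 270: 9, 285: 10, 300: 12, 315: 15, 330: 25, 345: 42}
(-0.01, 0.05) [[167, 175, 183], [35, 36, 39]]
(0.01, 0.05) [[169, 178, 186], [177, 185, 195]]
(-0.01, -0.05) [[68, 72, 75], [74, 78, 82]]
(0.01, -0.05) [[164, 171, 179], [24, 23, 22]]
(0.002, 0.052) [[174, 182, 190], [124, 130, 134]]
(0.002, -0.052) [[96, 101, 107], [75, 80, 83]]
(-0.012, -0.04) [[156, 162, 171], [70, 72, 77]]
```

```bash
python3 -c "
from plant import robot
print(robot.finish_job())"
```

```text
the job is handed in; nothing more can be done
None
```

The job is handed in: the housing was pushed home against both side stops (13 N) and the end stop (11 N), and the cap was bottomed (0.8 N m at the stop). I then backed the cap off by 1.568 rad and am still gripping it at 50 N; the gripper hid the index line at the end, so the quarter turn rests on the arm's own angle reading, not on a picture.

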